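# Dry layout of a slab-glass panel in its casting frame

## Robot

A 6-joint arm with a two-finger parallel gripper is mounted at the origin on the work surface. World frame = base frame: x ahead of the robot, y to its left, z up, the work surface at z = 0. Lengths are in mm, angles in rad, forces in N, time in s.
With the tool pointing down it reaches from about 275 to 1000 mm from the base axis. Payload 8.4 kg.
Tool frame: the origin (TCP) lies on the mounting face of the last link; the fingertips stand 173 mm ahead of it and the grasp point (between the pads) lies 155 mm ahead of it; z points along the fingers, y is the direction in which the jaws open and shut (so a half turn about z gives the same grasp; the last joint's range is limited). The gripper opens to 85 mm and grips with 20 to 120 N. Pads are 22 mm wide; open, the fingers measure 114 mm over their backs; the gripper's body (76 mm by 85 mm) begins 54 mm behind the grasp point. The pads swing forward as they close: fully open they stand 13 mm farther back than shut.
Start: joints at [-1.14, 0.353, 1.633, -0, 1.155, -0.002], TCP at [262.133, -567.376, 404.681] pointing down, gripper open.
Joint ranges: [-2.63, 2.63], [-0.92, 2.1], [0.06, 2.66], [-1.3, 4.44], [0, 2.69], [-3.02, 3.02]. Speed limits (rad/s): [2.22, 2.22, 2.79, 3.14, 3.14, 3.14].

## Interface

Orientations are given as [roll, pitch, yaw] about the fixed x, y, z axes, in that order (R = Rz(yaw) Ry(pitch) Rx(roll)).
In Python, from rig import r, grab_frame, spotter gives the robot as it stands.
- The arm moves only by the tool apply_moves, never from a script. Its argument "motion" is text: rows parted by semicolons, each of 5 numbers parted by spaces: the opening, from -1 (shut) to 1 (fully open), then the shift along the tool's x, y, z as a fraction of full scale, then the turn about the tool's z as a fraction of full scale. In form: hand x y z twist; .... A call has 1 to 20 rows; each row is the pose to reach, as a shift and turn from the pose commanded when the call began, along the tool's axes at that moment, turning the shorter way round; what a row does not reach only later rows make up. Full scale, the value 1, is 1 m for a shift and pi rad for a turn. A row lasts 1/12 s, in which the tool goes at most 41.7 mm and 7.16 degrees, less where a joint would pass 70% of its speed; a pose out of reach is approached as far as the arm can. A call with a number of a shift or a turn outside -1 to 1 is refused whole. A call with a gripper value outside its range is refused whole. The fingers move at their own pace and stop on an object; "squeeze" is the grip in N (left out, the last holds). Time passes only in rows, so rows that repeat a pose let the fingers close. It gives the time, the measured TCP pose, the force and the opening at its end, in the units of the state.
- r.sense(): the state, without advancing time (a new reading comes with each control period).
- grab_frame(name): name is "side" or "top" or "wrist"; returns a dict with "img" (384x512x3 uint8, red, green, blue), "fx", "fy", "cx", "cy" (pixels), "R" (3x3) and "t" (3): a world point X has camera coordinates R X + t. Camera axes: x right, y down, z forward; pixel columns grow to the right and rows downward; lengths in mm; the calibration is good to about 2 mm. A picture is of the moment at which its call begins. There is no depth.
- r.sign_off(): hands the job in, once; it reports no verdict.
Trained networks look in the newest picture that a camera, given by its name, has taken for a name from the list of things; names that differ only in an ending like _2 or _b are one class to them, and where a whole thing is asked for, a point or a joint stands for the part that bears it (a point fixed in the world has none). Each returns a list of dicts, best first, with "conf" (0 to 1); they miss things now and then, are a little off and sometimes report something else, mostly with a low value. They report only what shows in the picture. A call takes as long as a camera call. They do not tell look-alikes from the thing itself.
- spotter.boxes_of(query, camera): "point" ([x, y, z] in mm, in world coordinates, good to about 4 mm: the middle of the surface that is visible of it).
- spotter.place_of(query, camera): "point" ([x, y, z] in mm, in world coordinates, good to about 4 mm: a listed point, or the origin of a listed thing).
The state is a dict: "clock": time; "qpos": joint angles; "qvel": joint speeds; "joint_efforts": joint torques, N m; "eef_pos": TCP position; "tcp_rot": TCP orientation; "contact_force": force on the tool from outside, world axes, zero at the start; "wrist_torque": the same for the moment, N m; "opening": opening from 0.0 (shut) to 1.0 (fully open).
Only numpy, scipy, OpenCV 4.12 (cv2) and the standard library are available. Lean on these libraries where they do the work, as an engineer would, in place of code of your own. Each camera call takes 0.05 s, during which the arm holds its last target.

## Task

Lay out the thick amber glass in the wooden casting frame, lying flat: the square slab in the middle and squared up with the frame; the long bar behind it (on the side away from the robot), halfway between the slab and the far rail and parallel to that rail; the hexagon to the slab's left (as seen from the robot) and the short bar to its right, each in line with the slab's middle and halfway between it and the rail on that side, the short bar parallel to its rail. The round boss goes centred on top of the square slab. Set the glass down without dropping or knocking any of it about, and do not disturb the wire spool or the brass weight.

Things in the scene. Friction and masses are not known exactly. Their poses are not given: they have to be found in the camera images.
- frame: Fixed square wooden frame, 288 x 288 mm: base board 6 mm thick, papered white, inside four rails 22 mm wide, tops 20 mm above the table; corner nails up to 34 mm. Inside 244 x 244 mm. Origin: centre of the underside, on the table; x to the far rail, y to the left rail, z up. Turned up to 0.25 rad. Halfway from slab to rail is 76 mm from the centre. Glass ends on the board, underside 6 mm above origin.
- square_c (a point): Square slab of amber-brown glass, loose, at the start flat on the dark 3 mm mat beside the frame (underside at z = 3 mm): 60 x 60 mm, 25 mm thick, about 0.23 kg. Point: its centre, half-way up; x and y along its sides, z up.
- longbar_c (a point): Long bar of amber-brown glass, loose, at the start flat on the dark 3 mm mat beside the frame (underside at z = 3 mm): 120 mm long, 32 mm wide, 25 mm thick, about 0.24 kg. Point: its centre, half-way up; y along its length, x across its width, z up.
- hexagon_c (a point): Regular hexagon of amber-brown glass, loose, at the start flat on the dark 3 mm mat beside the frame (underside at z = 3 mm): 46 mm across flats, 53 mm across corners, 25 mm thick, about 0.12 kg. Point: its centre, half-way up; x points to a corner, y is square to a pair of flats, z up. Its turn in the layout is free.
- shortbar_c (a point): Short bar of amber-brown glass, loose, at the start flat on the dark 3 mm mat beside the frame (underside at z = 3 mm): 80 mm long, 32 mm wide, 25 mm thick, about 0.16 kg. Point: its centre, half-way up; x along its length, y across its width, z up.
- boss_c (a point): Round boss of amber-brown glass, loose, at the start flat on the dark 3 mm mat beside the frame (underside at z = 3 mm): a disc of 40 mm diameter, 20 mm high, its upper edge bevelled from 15 mm up, about 0.06 kg. Point: its centre, half-way up (10 mm above its underside); z up.
- spool_c (a point): Bystander: wire spool with white flanges, 52 mm diameter, 38 mm high, standing upright on the mat among the glass. Leave it alone. Point: its centre, half-way up.
- weight_c (a point): Bystander: small brass weight with a knob, 36 mm diameter, 37 mm high, standing inside the frame along the near rail (some 98 mm nearer than the frame's centre, up to 85 mm to either side), holding the paper. Leave it alone. Point: its centre, half-way up.
Mind the look-alikes: they are no part of the job. Leave any blue, green or purple look-alike of the part that bears boss_c alone.

How it is judged:
By the outcome, as a careful person would: the job done as asked, in the order asked, and still so for the second after the job is handed in, with the robot touching nothing.
It also fails if it takes over 115 s, if anything falls off the work surface, if the arm or the gripper's body presses on something with over 40 N, if the wrist force passes 120 N, or if a joint passes its speed limit or range.

## Working session

There is one attempt and no reset: what is moved stays moved. The work goes in short steps, Python scripts to look and compute and a tool call to move; the robot and the scene stay as the last step left them, time stands still between calls to the robot, and variables do not carry over. Pictures are saved under pics/ and viewed, and the job is handed in when it is done.

Besides the shell and the picture viewer there is one more tool, called after "Emit:" as name(argument=value, ...), one argument or row to a line, values as JSON. apply_moves: Moves the arm, as the interface text tells. Its arguments: {"type":"object","properties":{"motion":{"type":"string"},"squeeze":{"type":"number"}},"required":["motion"]}

```bash
ls; mkdir -p pics; python3 - <<'E'
from rig import r, grab_frame, spotter
import cv2,numpy as np
print(r.sense())
for n in ["side","top","wrist"]:
    f=grab_frame(n); cv2.imwrite(f"pics/a_{n}.png",f["img"][:,:,::-1])
    print(n,f["fx"],f["fy"],f["cx"],f["cy"],np.round(f["R"],3).tolist(),np.round(f["t"],1).tolist())
E
```

```text
pics
{'clock': 0.0, 'qpos': array([-1.14036498e+00,  3.53680470e-01,  1.63415897e+00, -3.37472674e-06,
        1.15518948e+00, -2.43753734e-03]), 'qvel': array([-0.00056058, -0.00063252, -0.00043748, -0.00123647,  0.00107607,
       -0.00135602]), 'joint_efforts': array([ 9.67247724e-04, -6.05240107e+01, -3.42069697e+01,  3.90947400e-05,
        9.43251798e-03, -9.59070007e-06]), 'eef_pos': array([ 262.05092023, -567.14537053,  403.93068739]), 'tcp_rot': array([-3.14015638e+00, -4.15487211e-07,  4.32870250e-01]), 'contact_force': array([-0.93876032,  0.16953872,  0.50643397]), 'wrist_torque': array([0.03364343, 0.00452702, 0.09348344]), 'opening': 1.0024683926316145}
side 425.3862341822644 425.3862341822644 262.23993189451096 195.57681185432708 [[-0.967, -0.255, -0.004], [-0.168, 0.651, -0.741], [0.192, -0.715, -0.672]] [500.4, 135.3, 1005.4]
top 392.17185791406206 392.17185791406206 259.39315325666826 200.45886225150684 [[-0.006, -1.0, -0.008], [-0.994, 0.007, -0.112], [0.112, 0.007, -0.994]] [20.6, 527.9, 772.0]
wrist 279.68844480377993 279.68844480377993 257.33106189989866 190.63908756350637 [[0.42, -0.908, -0.002], [-0.87, -0.403, 0.283], [-0.258, -0.118, -0.959]] [-623.6, -36.5, 378.9]
```

View pics/a_top.png

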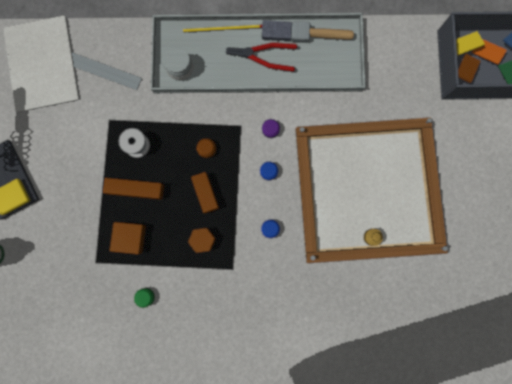

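View pics/a_side.png

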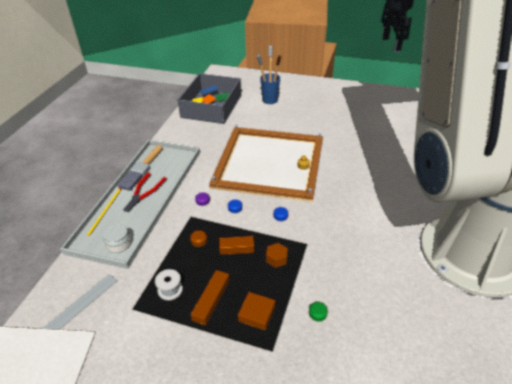

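View pics/a_wrist.png

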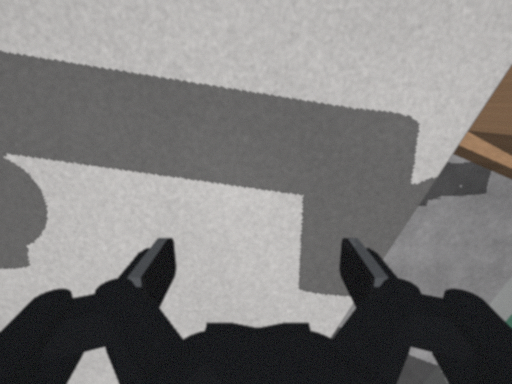

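The top view shows the amber parts on the mat: boss (206,148), long bar (133,188), short bar (205,192), square (127,238) and hexagon (201,240). The spool is at (133,142), and the frame centre is around (372,190) with the brass weight at (373,237). The look-alike discs, which I leave alone, are purple (271,128), blue (269,171) and (270,229), and green (144,298). The amber disc on the mat at (206,148) is the boss. I'll confirm that in a crop and fit the poses.

```bash
cat > h.py <<'E'
import cv2,numpy as np
from scipy.optimize import minimize
def proj(f,P):
    c=np.asarray(P,float)@np.asarray(f["R"]).T+np.asarray(f["t"])
    return np.c_[f["fx"]*c[:,0]/c[:,2]+f["cx"],f["fy"]*c[:,1]/c[:,2]+f["cy"]]
def ray(f,uv,z):
    R=np.asarray(f["R"]);t=np.asarray(f["t"]);o=-R.T@t
    d=R.T@np.array([(uv[0]-f["cx"])/f["fx"],(uv[1]-f["cy"])/f["fy"],1]);return o+d*(z-o[2])/d[2]
def rect(lx,ly): return np.array([[1,1],[-1,1],[-1,-1],[1,-1]])*np.array([lx,ly])/2
hexa=np.array([[np.cos(a),np.sin(a)] for a in np.arange(6)*np.pi/3])*23/np.cos(np.pi/6)
cir=lambda r:np.array([[np.cos(a),np.sin(a)] for a in np.arange(48)*np.pi/24])*r
SH={"square":(rect(60,60),25),"longbar":(rect(32,120),25),"hexagon":(hexa,25),"shortbar":(rect(80,32),25),"boss":(cir(20),20),"frame":(rect(288,288),20),"spool":(cir(26),38)}
def hull(name,x,y,a,z0):
    s,h=SH[name];c,si=np.cos(a),np.sin(a);q=s@np.array([[c,si],[-si,c]])+[x,y]
    if name=="boss":
        q2=cir(17.5)+[x,y]  # bevel guess
        return np.vstack([np.c_[q,q[:,0]*0+z0],np.c_[q,q[:,0]*0+z0+15],np.c_[q2,q2[:,0]*0+z0+20]])
    return np.vstack([np.c_[q,q[:,0]*0+z0],np.c_[q,q[:,0]*0+z0+h]])
def amask(img,sat=110):
    hsv=cv2.cvtColor(img,cv2.COLOR_RGB2HSV).astype(int)
    return ((hsv[...,0]<25)|(hsv[...,0]>172))&(hsv[...,1]>sat)&(hsv[...,2]>40)
S=4
def soft(img,box,sat):
    u0,v0,u1,v1=box; c=img[v0:v1,u0:u1].astype(np.float32)
    big=cv2.resize(c,None,fx=S,fy=S,interpolation=cv2.INTER_CUBIC).clip(0,255).astype(np.uint8)
    return amask(big,sat)
def rend(f,P,box):
    uv=(proj(f,P)-[box[0],box[1]]+0.5)*S-0.5
    m=np.zeros(((box[3]-box[1])*S,(box[2]-box[0])*S),np.uint8)
    h=cv2.convexHull(uv.astype(np.float32)).reshape(-1,2)
    cv2.fillPoly(m,[np.round(h*16).astype(np.int32)],1,shift=4);return m>0
def fit(name,fs,x0,z0,sat=110,rad=None,fill=False,trysA=(0,)):
    data=[]
    rad=rad or np.abs(SH[name][0]).max()*1.5+8
    for f in fs:
        P=np.array([[x0[0]+sx*rad,x0[1]+sy*rad,z0+10] for sx in(-1,1) for sy in(-1,1)])
        uv=proj(f,P);b=[max(0,int(uv[:,0].min())),max(0,int(uv[:,1].min())),min(512,int(uv[:,0].max())+1),min(384,int(uv[:,1].max())+1)]
        m=soft(f["img"],b,sat)
        # keep component(s) nearest centre
        n,l,st,ce=cv2.connectedComponentsWithStats(m.astype(np.uint8))
        c=(proj(f,[[x0[0],x0[1],z0+12]])[0]-b[:2])*S
        if fill:
            k=1+np.argmax(st[1:,4]); m=l==k
            cs,_=cv2.findContours(m.astype(np.uint8),cv2.RETR_EXTERNAL,cv2.CHAIN_APPROX_NONE);mm=np.zeros(m.shape,np.uint8);cv2.drawContours(mm,cs,-1,1,-1);m=mm>0
        else:
            ok=[i for i in range(1,n) if st[i,4]>60]; k=min(ok,key=lambda i:np.hypot(*(ce[i]-c))); m=l==k
        data.append((f,b,m))
    cost=lambda p:sum((rend(f,hull(name,p[0],p[1],p[2],z0),b)^m).sum()/m.sum() for f,b,m in data)
    best=None
    for a in trysA:
        s=np.array([[x0[0],x0[1],a]]*4)+np.array([[0,0,0],[8,0,0],[0,8,0],[0,0,.15]])
        q=minimize(cost,s[0],method="Nelder-Mead",options=dict(initial_simplex=s,xatol=.02,fatol=1e-5))
        q=minimize(cost,q.x,method="Nelder-Mead",options=dict(initial_simplex=q.x+np.array([[0,0,0],[-2,0,0],[0,-2,0],[0,0,-.05]]),xatol=.02,fatol=1e-5))
        if best is None or q.fun<best.fun: best=q
    return best.x,best.fun
E
cat > meas.py <<'E'
from rig import grab_frame
from h import *
T=grab_frame("top");Sd=grab_frame("side")
px={"square":(127,238),"longbar":(133,188),"hexagon":(201,240),"shortbar":(205,192),"boss":(206,148)}
for n,uv in px.items():
    x0=ray(T,uv,25)
    for lab,fs in (("top",[T]),("side",[Sd]),("both",[T,Sd])):
        x,c=fit(n,fs,x0,3,trysA=np.arange(-1.5,1.6,.5) if n!="boss" else (0,)); print(n,lab,np.round(x,3),round(c,4))
x0=ray(T,(372,190),10)
for lab,fs in (("top",[T]),("side",[Sd]),("both",[T,Sd])):
    x,c=fit("frame",fs,x0,0,sat=80,rad=185,fill=True);print("frame",lab,np.round(x,3),round(c,4))
print("weight",ray(T,(373,237),35)); print("spool", ray(T,(133,142),38))
c=T["img"][130:166,188:224];c=cv2.resize(c,None,fx=10,fy=10,interpolation=2);cv2.imwrite("pics/boss.png",c[:,:,::-1])
from rig import spotter
for n in["square_c","longbar_c","hexagon_c","shortbar_c","boss_c","frame","spool_c","weight_c"]:
    print(n,[(np.round(d["point"],0).tolist(),round(d["conf"],2)) for d in spotter.place_of(n,"top")[:3]],[(np.round(d["point"],0).tolist(),round(d["conf"],2)) for d in spotter.place_of(n,"side")[:3]])
E
python3 meas.py
```

```text
square top [ 4.53988e+02  2.91879e+02 -1.06000e-01] 0.0844
square side [453.681 289.484  -1.706] 0.0551
square both [453.434 291.279   1.466] 0.1588
longbar top [ 5.57675e+02  2.83613e+02 -1.07000e-01] 0.0702
longbar side [ 5.57108e+02  2.80402e+02 -1.10000e-01] 0.0532
longbar both [ 5.57440e+02  2.81134e+02 -1.12000e-01] 0.1264
hexagon top [448.514 137.823   1.72 ] 0.0774
hexagon side [448.048 135.329  -0.643] 0.1311
hexagon both [448.295 138.06    1.602] 0.2338
shortbar top [5.48340e+02 1.32793e+02 3.45000e-01] 0.0277
shortbar side [5.47063e+02 1.30350e+02 3.29000e-01] 0.1036
shortbar both [5.47876e+02 1.32243e+02 3.45000e-01] 0.1496
boss top [6.44583e+02 1.31921e+02 5.40000e-02] 0.0421
boss side [ 6.43778e+02  1.29991e+02 -8.60000e-02] 0.1066
boss both [ 6.44122e+02  1.31531e+02 -9.20000e-02] 0.1733
frame top [ 5.52685e+02 -2.13598e+02  6.40000e-02] 0.0324
frame side [ 5.53176e+02 -2.17128e+02  6.60000e-02] 0.0283
frame both [ 5.52081e+02 -2.14457e+02  6.20000e-02] 0.0641
weight [ 452.15739086 -210.28807169   35.        ]
spool [650.34153351 277.18884505  38.        ]
square_c [([456.0, 290.0, 15.0], 0.9)] [([457.0, 287.0, 15.0], 0.87)]
longbar_c [([558.0, 280.0, 15.0], 0.59)] []
hexagon_c [([445.0, 139.0, 14.0], 0.8)] [([446.0, 133.0, 12.0], 0.93)]
shortbar_c [([543.0, 131.0, 15.0], 0.57)] [([548.0, 131.0, 16.0], 0.8)]
boss_c [([473.0, -7.0, 12.0], 0.85), ([333.0, 258.0, 10.0], 0.84), ([639.0, 132.0, 11.0], 0.68)] [([329.0, 256.0, 9.0], 0.85), ([472.0, -6.0, 10.0], 0.71), ([596.0, -2.0, 10.0], 0.67)]
frame [([553.0, -214.0, -3.0], 0.82)] [([553.0, -212.0, 3.0], 0.61)]
spool_c [([655.0, 278.0, 23.0], 0.65)] [([649.0, 279.0, 21.0], 0.72)]
weight_c [([455.0, -215.0, 27.0], 0.8)] [([451.0, -214.0, 25.0], 0.46)]
```

```bash
ls pics
```

```text
a_side.png
a_top.png
a_wrist.png
boss.png
```

```bash
cat > go.py <<'E'
import sys,numpy as np
from rig import r
from scipy.spatial.transform import Rotation as Ro
def rel(x,y,z,yaw):
    s=r.sense();p=s["eef_pos"];R=Ro.from_euler("xyz",s["tcp_rot"]).as_matrix()
    d=R.T@(np.array([x,y,z])-p)/1000
    Rt=Ro.from_euler("xyz",[np.pi,0,yaw]).as_matrix()
    v=Ro.from_matrix(R.T@Rt).as_rotvec()
    print("shift",np.round(d,4),"twist",round(v[2]/np.pi,4),"| rows lin",round(np.linalg.norm(d)/.0417,1),"rot",round(abs(np.degrees(v[2]))/7.16,1),"tilt",np.round(v[:2],3),"clk",round(s["clock"],2),"op",round(s["opening"],3),"q1,q6",np.round(s["qpos"][[0,5]],2))
if __name__=="__main__":
    a=list(map(float,sys.argv[1:]))
    for i in range(0,len(a),4): rel(*a[i:i+4])
E
python3 - <<'E'
from rig import *
import numpy as np
from scipy.spatial.transform import Rotation as Ro
f=grab_frame("wrist");R=np.array(f["R"]);c=-R.T@f["t"]
T=Ro.from_euler("xyz",[np.pi,0,.43287]).as_matrix()
print("cam in tool",T.T@(c-np.array([262.13,-567.38,404.7])),"axis in tool",T.T@R[2])
E
python3 go.py 500 170 405 1.6
```

```text
cam in tool [72.68791695 -0.60130922 31.33914534] axis in tool [-2.83474073e-01 -1.80481352e-04  9.58979884e-01]
shift [ 5.252e-01 -5.696e-01 -3.000e-04] twist -0.3715 | rows lin 18.6 rot 9.3 tilt [-0.  0.] clk 1.1 op 1.0 q1,q6 [-1.14 -0.  ]
```

View pics/boss.png

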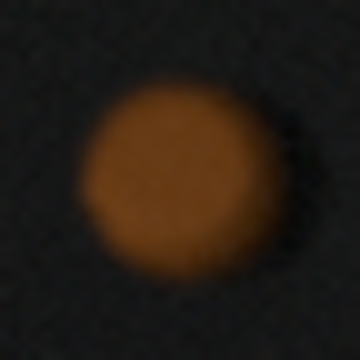

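The crop shows a plain amber-brown disc on the black mat, so it's the boss. Next I look at the frame and then the mat with the wrist camera.

```bash
python3 go.py 552 -287 420 1.634
```

```text
shift [ 0.3807 -0.133  -0.0153] twist -0.3824 | rows lin 9.7 rot 9.6 tilt [-0.  0.] clk 1.1 op 1.0 q1,q6 [-1.14 -0.  ]
```

Emit:
apply_moves(
  motion="1 0.1 -0.035 -0.004 -0.1; 1 0.38 -0.133 -0.015 -0.382; 1 0.38 -0.133 -0.015 -0.382; 1 0.38 -0.133 -0.015 -0.382; 1 0.38 -0.133 -0.015 -0.382; 1 0.38 -0.133 -0.015 -0.382; 1 0.38 -0.133 -0.015 -0.382; 1 0.38 -0.133 -0.015 -0.382; 1 0.38 -0.133 -0.015 -0.382; 1 0.38 -0.133 -0.015 -0.382; 1 0.38 -0.133 -0.015 -0.382; 1 0.38 -0.133 -0.015 -0.382; 1 0.38 -0.133 -0.015 -0.382; 1 0.38 -0.133 -0.015 -0.382; 1 0.38 -0.133 -0.015 -0.382; 1 0.38 -0.133 -0.015 -0.382",
)

```text
clock: 2.43
eef_pos: [550.6, -288.2, 419.7]
tcp_rot: [-3.141, 0.0, 1.631]
contact_force: [-0.2, -0.4, -0.0]
opening: 1.0
```

```bash
python3 - <<'E'
from rig import *
from h import *
f=grab_frame("wrist");cv2.imwrite("pics/w_frame.png",f["img"][:,:,::-1])
np.save("wf.npy",f,allow_pickle=True)
for x0 in((552.5,-214),):
    print(fit("frame",[f],x0,0,sat=80,rad=185,fill=True))
x,c=fit("frame",[f],(552.5,-214),0,sat=80,rad=185,fill=True)
uv=proj(f,hull("frame",*x,0));im=f["img"].copy()
for p in uv: cv2.circle(im,tuple(int(round(v)) for v in p),3,(0,255,255),1)
cv2.imwrite("pics/w_frame2.png",im[:,:,::-1])
E
python3 go.py 540 160 420 1.634
```

```text
(array([ 5.50943141e+02, -2.11087029e+02,  6.36279931e-02]), np.float64(3.2530073707924148))
shift [ 4.479e-01  1.630e-02 -3.000e-04] twist -0.0009 | rows lin 10.7 rot 0.0 tilt [-0.  0.] clk 2.48 op 1.0 q1,q6 [-0.48 -0.54]
```

View pics/w_frame2.png

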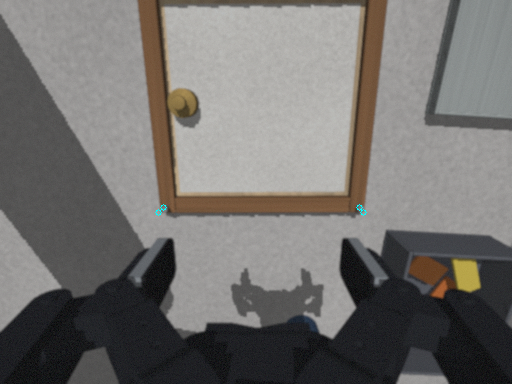

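The top of the frame is cut off by the picture edge. I'll move 45 mm to the left and look again.

Emit:
apply_moves(
  motion="1 0.045 0.002 0 0; 1 0.045 0.002 0 0; 1 0.045 0.002 0 0; 1 0.045 0.002 0 0; 1 0.045 0.002 0 0",
)

```text
clock: 2.9
eef_pos: [550.5, -243.0, 419.9]
tcp_rot: [3.141, 0.001, 1.632]
contact_force: [-0.1, -1.2, 0.5]
opening: 0.998
```

```bash
python3 - <<'E'
from rig import *
from h import *
f=grab_frame("wrist")
np.save("wf.npy",f,allow_pickle=True)
im=f["img"].copy(); f["img"]=im.copy(); f["img"][235:]=128
x,c=fit("frame",[f],(552.5,-214),0,sat=80,rad=185,fill=True);print(x,c)
uv=proj(f,hull("frame",*x,0))
for p in uv: cv2.circle(im,tuple(int(round(v)) for v in p),3,(0,255,255),1)
cv2.imwrite("pics/w_frame3.png",im[:,:,::-1])
E
python3 go.py 540 160 420 1.634
```

```text
[ 5.51906919e+02 -2.13797634e+02  6.51711974e-02] 0.05652819694408014
shift [ 4.03e-01  1.42e-02 -4.00e-04] twist -0.0006 | rows lin 9.7 rot 0.0 tilt [0. 0.] clk 2.95 op 1.001 q1,q6 [-0.42 -0.48]
```

View pics/w_frame3.png

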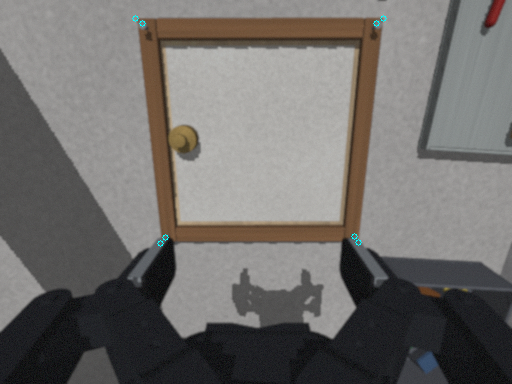

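```bash
python3 - <<'E'
from h import *
f=np.load("wf.npy",allow_pickle=True).item();im=f["img"].copy()
for c in (247,384):
    f["img"]=im.copy(); f["img"][c:]=128
    print(fit("frame",[f],(552.5,-214),0,sat=80,rad=170,fill=True))
E
```

```text
(array([ 5.51987132e+02, -2.14002865e+02,  6.37219845e-02]), np.float64(0.031237589468286232))
(array([ 5.51987132e+02, -2.14002865e+02,  6.37219845e-02]), np.float64(0.031237589468286232))
```

Emit:
apply_moves(
  motion="1 0.02 0 0 0; 1 0.403 0.014 0 0; 1 0.403 0.014 0 0; 1 0.403 0.014 0 0; 1 0.403 0.014 0 0; 1 0.403 0.014 0 0; 1 0.403 0.014 0 0; 1 0.403 0.014 0 0; 1 0.403 0.014 0 0; 1 0.403 0.014 0 0; 1 0.403 0.014 0 0; 1 0.403 0.014 0 0; 1 0.403 0.014 0 0; 1 0.403 0.014 0 0; 1 0.403 0.014 0 0; 1 0.403 0.014 0 0",
)

```text
clock: 4.28
eef_pos: [539.7, 159.4, 419.7]
tcp_rot: [-3.142, 0.0, 1.631]
contact_force: [-0.0, -0.3, 0.2]
opening: 1.003
```

```bash
cat > wm.py <<'E'
from rig import *
from h import *
import sys
f=grab_frame("wrist");im=f["img"].copy()
g={"square":(453.5,291.3,-.1),"longbar":(557.4,282.5,-.11),"hexagon":(448.3,137.8,.6),"shortbar":(548,132.3,.345),"boss":(644.3,131.8,0)}
for n in sys.argv[2:]:
    x,c=fit(n,[f],g[n],3,trysA=(g[n][2],) if n!="hexagon" else (.3,.5,.7)); print(n,np.round(x,3),round(c,3))
    h=cv2.convexHull(proj(f,hull(n,*x,3)).astype(np.float32));cv2.polylines(im,[np.round(h*8).astype(int)],True,(0,255,255),1,cv2.LINE_AA,3)
cv2.imwrite("pics/%s.png"%sys.argv[1],im[:,:,::-1])
E
python3 wm.py w_mat square longbar hexagon shortbar boss
```

```text
square [ 4.53396e+02  2.91099e+02 -1.02000e-01] 0.015
longbar [ 5.56068e+02  2.82181e+02 -1.05000e-01] 0.028
hexagon [447.166 137.473   0.668] 0.04
shortbar [5.46839e+02 1.31961e+02 3.39000e-01] 0.016
boss [6.43175e+02 1.30792e+02 1.09000e-01] 0.026
```

View pics/w_mat.png

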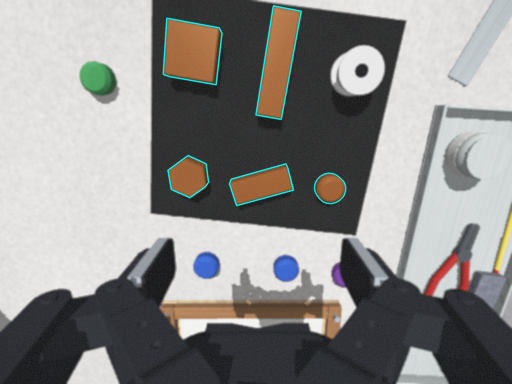

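The wrist view fits all five outlines: square (193,50), long bar (278,62), hexagon (188,177), short bar (262,185) and boss (330,188). Its frame pose also agrees with the top camera. I pick the square first.

```bash
python3 go.py 453.4 291.1 230 1.469  453.4 291.1 180 1.469
```

```text
shift [ 0.1365 -0.0782  0.1897] twist 0.0516 | rows lin 5.9 rot 1.3 tilt [0. 0.] clk 4.33 op 0.998 q1,q6 [0.28 0.22]
shift [ 0.1365 -0.0782  0.2397] twist 0.0516 | rows lin 6.9 rot 1.3 tilt [0. 0.] clk 4.33 op 0.998 q1,q6 [0.28 0.22]
```

Emit:
apply_moves(
  motion="1 0.02 -0.012 0.03 0.01; 1 0.1365 -0.078 0.19 0.0515; 1 0.1365 -0.078 0.19 0.0515; 1 0.1365 -0.078 0.19 0.0515; 1 0.1365 -0.078 0.19 0.0515; 1 0.1365 -0.078 0.19 0.0515; 1 0.1365 -0.078 0.19 0.0515; 1 0.1365 -0.078 0.19 0.0515; 1 0.1365 -0.078 0.19 0.0515; 1 0.1365 -0.078 0.19 0.0515; 1 0.1365 -0.078 0.19 0.0515",
)

```text
clock: 5.25
eef_pos: [454.3, 291.8, 231.1]
tcp_rot: [3.139, -0.002, 1.47]
contact_force: [0.2, -0.3, 0.3]
opening: 1.002
```

```bash
python3 go.py 453.4 291.1 180 1.469; python3 wm.py w_sq square
```

```text
shift [-0.0009 -0.001   0.0511] twist 0.0002 | rows lin 1.2 rot 0.0 tilt [ 0.002 -0.002] clk 5.25 op 1.002 q1,q6 [0.57 0.67]
square [ 4.53197e+02  2.91094e+02 -1.06000e-01] 0.021
```

View pics/w_sq.png

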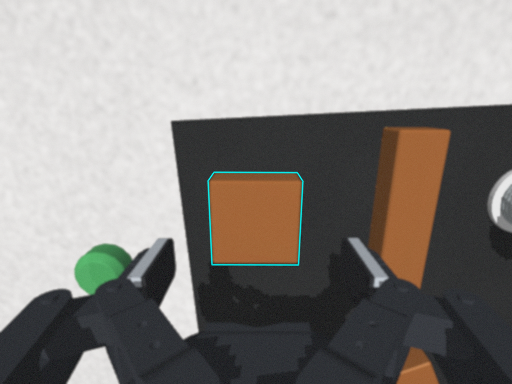

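Emit:
apply_moves(
  motion="1 -0.001 -0.001 0.02 0; 1 -0.001 -0.001 0.052 0; 1 -0.001 -0.001 0.052 0; 1 -0.001 -0.001 0.052 0; 1 -0.001 -0.001 0.052 0; 0 -0.001 -0.001 0.052 0; -1 -0.001 -0.001 0.052 0; -1 -0.001 -0.001 0.052 0; -1 -0.001 -0.001 0.052 0; -1 -0.001 -0.001 0.052 0; -1 -0.001 -0.001 0.052 0; -1 -0.001 -0.001 0.052 0",
  squeeze=40,
)

```text
clock: 6.3
eef_pos: [452.7, 291.7, 179.3]
tcp_rot: [3.14, -0.001, 1.471]
contact_force: [-0.1, -1.4, 8.7]
opening: 0.695
```

```bash
python3 go.py 453.4 291.1 260 1.469; python3 wm.py w_sq2
```

```text
shift [-0.0004  0.0009 -0.0807] twist 0.0006 | rows lin 1.9 rot 0.0 tilt [ 0.002 -0.001] clk 6.3 op 0.695 q1,q6 [0.57 0.67]
```

View pics/w_sq2.png

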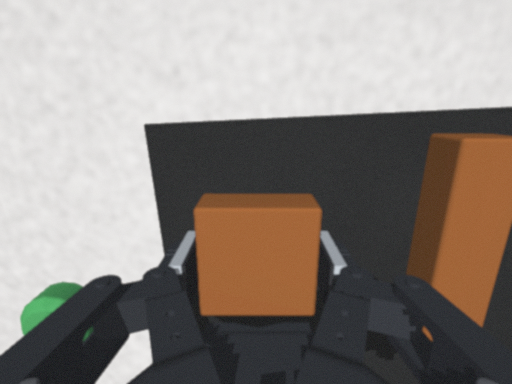

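Closed at 0.695, which matches 60 mm. I lift it and carry it across.

Emit:
apply_moves(
  motion="-1 0 0 -0.01 0; -1 0 0 -0.03 0; -1 0 0 -0.06 0; -1 0 0.001 -0.08 0; -1 0 0.001 -0.08 0",
)

```text
clock: 6.77
eef_pos: [454.5, 292.2, 262.5]
tcp_rot: [3.136, -0.004, 1.471]
contact_force: [1.5, 1.1, -1.4]
opening: 0.696
```

```bash
python3 go.py 552.2 -213.4 260 1.635 552.2 -213.4 200 1.635 
```

```text
shift [-0.4933  0.1475  0.0011] twist -0.0521 | rows lin 12.3 rot 1.3 tilt [ 0.006 -0.004] clk 6.77 op 0.696 q1,q6 [0.57 0.67]
shift [-0.4936  0.1472  0.0611] twist -0.0521 | rows lin 12.4 rot 1.3 tilt [ 0.006 -0.004] clk 6.77 op 0.696 q1,q6 [0.57 0.67]
```

Emit:
apply_moves(
  motion="-1 -0.02 0.006 0 -0.01; -1 -0.05 0.015 0 -0.03; -1 -0.493 0.1475 0 -0.052; -1 -0.493 0.1475 0 -0.052; -1 -0.493 0.1475 0 -0.052; -1 -0.493 0.1475 0 -0.052; -1 -0.493 0.1475 0 -0.052; -1 -0.493 0.1475 0 -0.052; -1 -0.493 0.1475 0 -0.052; -1 -0.493 0.1475 0 -0.052; -1 -0.493 0.1475 0 -0.052; -1 -0.493 0.1475 0 -0.052; -1 -0.493 0.1475 0 -0.052; -1 -0.493 0.1475 0 -0.052; -1 -0.493 0.1475 0 -0.052; -1 -0.493 0.1475 0 -0.052; -1 -0.493 0.1475 0 -0.052; -1 -0.493 0.1475 0 -0.052; -1 -0.493 0.1475 0 -0.052",
)

```text
clock: 8.35
eef_pos: [550.6, -212.6, 257.7]
tcp_rot: [-3.141, -0.0, 1.636]
contact_force: [-0.2, 0.6, -0.8]
opening: 0.69
```

```bash
python3 go.py 552.2 -213.4 190 1.635 
```

```text
shift [-0.0009  0.0015  0.0677] twist 0.0004 | rows lin 1.6 rot 0.0 tilt [-0. -0.] clk 8.35 op 0.69 q1,q6 [-0.37 -0.44]
```

Emit:
apply_moves(
  motion="-1 -0.001 0.0015 0.02 0; -1 -0.001 0.0015 0.05 0; -1 -0.001 0.0015 0.067 0; -1 -0.001 0.0015 0.067 0; -1 -0.001 0.0015 0.067 0; -1 -0.001 0.0015 0.067 0; -1 -0.001 0.0015 0.067 0",
)

```text
clock: 8.93
eef_pos: [553.1, -214.8, 192.2]
tcp_rot: [3.139, 0.001, 1.635]
contact_force: [0.4, -0.3, -0.9]
opening: 0.694
```

```bash
python3 go.py 552.2 -213.4 182.5 1.635; python3 - <<'E'
from rig import *
from h import *
f=grab_frame("wrist");cv2.imwrite("pics/w_pl.png",f["img"][:,:,::-1])
T=grab_frame("top")
x=fit("square",[f],(552.2,-213.9),13.5,trysA=(.064,)); print(x)
E
```

```text
shift [ 0.0015 -0.0008  0.0097] twist -0.0 | rows lin 0.2 rot 0.0 tilt [0.002 0.001] clk 8.93 op 0.694 q1,q6 [-0.37 -0.44]
(array([ 5.53807677e+02, -2.17933838e+02,  5.88916367e-02]), np.float64(0.042735976438406445))
```

View pics/w_pl.png

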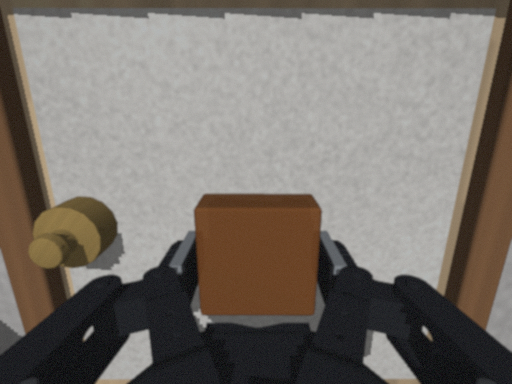

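```bash
cat > go.py <<'E'
import sys,numpy as np
from rig import r,grab_frame
from scipy.spatial.transform import Rotation as Ro
def state(n=4):
    ps=[];es=[]
    for i in range(n):
        if i: grab_frame("top")
        s=r.sense();ps.append(s["eef_pos"]);es.append(Ro.from_euler("xyz",s["tcp_rot"]))
    return s,np.mean(ps,0),np.std(ps,0),Ro.concatenate(es).mean()
if __name__=="__main__":
    a=list(map(float,sys.argv[1:])); s,p,sd,Rm=state(); R=Rm.as_matrix()
    e=Rm.as_euler("xyz"); print("pos",np.round(p,2),"sd",np.round(sd,2),"yaw",round(e[2],4),"F",np.round(s["contact_force"],1),"clk",round(s["clock"],2),"op",round(s["opening"],3))
    R=Ro.from_euler("xyz",[np.pi,0,e[2]]).as_matrix()
    for i in range(0,len(a),4):
        x,y,z,yaw=a[i:i+4]; d=R.T@(np.array([x,y,z])-p)/1000
        tw=-((yaw-e[2]+np.pi)%(2*np.pi)-np.pi)
        print("shift",np.round(d,4),"twist",round(tw/np.pi,4),"rows",round(np.linalg.norm(d)/.0417,1),round(abs(np.degrees(tw))/7.16,1))
E
python3 go.py 552.2 -213.4 182.5 1.635
```

```text
pos [ 552.7  -214.97  191.73] sd [0.13 0.01 0.23] yaw 1.6345 F [-0.5 -0.5 -2.1] clk 9.18 op 0.69
shift [ 0.0016 -0.0004  0.0092] twist -0.0002 rows 0.2 0.0
```

Emit:
apply_moves(
  motion="-1 0.0015 0 0.004 0; -1 0.0015 0 0.007 0; -1 0.0015 0 0.007 0; -1 0.0015 0 0.007 0",
)

```text
clock: 9.52
eef_pos: [552.0, -213.3, 183.2]
tcp_rot: [-3.141, -0.0, 1.634]
contact_force: [-0.3, 0.8, -2.5]
opening: 0.695
```

```bash
python3 go.py 552.2 -213.4 182.5 1.635
```

```text
pos [ 552.15 -213.35  183.45] sd [0.08 0.04 0.15] yaw 1.6345 F [-0.5  0.6 -2.2] clk 9.67 op 0.689
shift [-0.0001  0.      0.001 ] twist -0.0002 rows 0.0 0.0
```

Emit:
apply_moves(
  motion="-1 0 0 0.001 0; -1 0 0 0.001 0; -1 0 0 0.001 0",
)

```text
clock: 9.92
eef_pos: [552.2, -213.4, 182.7]
tcp_rot: [-3.142, -0.0, 1.634]
contact_force: [0.1, -0.6, -1.3]
opening: 0.69
```

```bash
python3 go.py 552.2 -213.4 182.5 1.635
```

```text
pos [ 552.23 -213.38  182.7 ] sd [0.01 0.01 0.03] yaw 1.6344 F [-0.   0.1 -1.8] clk 10.07 op 0.692
shift [-0.     -0.      0.0002] twist -0.0002 rows 0.0 0.0
```

Emit:
apply_moves(
  motion="-1 0 0 0.0008 0; -1 0 0 0.0008 0; -1 0 0 0.0008 0",
)

```text
clock: 10.32
eef_pos: [552.3, -213.4, 182.4]
tcp_rot: [3.141, 0.0, 1.634]
contact_force: [-2.0, -0.0, 5.7]
opening: 0.694
```

```bash
python3 go.py 552.2 -213.4 182.5 1.635
```

```text
pos [ 552.28 -213.42  182.4 ] sd [0.   0.01 0.01] yaw 1.6344 F [-3.   0.6  5.3] clk 10.47 op 0.692
shift [ 0.     -0.0001 -0.0001] twist -0.0002 rows 0.0 0.0
```

Emit:
apply_moves(
  motion="0.42 0 0 0 0; 0.46 0 0 0 0; 0.55 0 0 0 0; 0.7 0 0 0 0; 0.7 0 0 0 0; 0.7 0 0 0 0; 0.7 0 0 -0.01 0; 0.7 0 0 -0.04 0; 0.7 0 0 -0.08 0; 0.7 0 0 -0.16 0; 0.7 0 0 -0.16 0; 0.7 0 0 -0.16 0;0.7 0 0 -0.16 0",
)

```text
clock: 11.55
eef_pos: [552.9, -213.6, 345.3]
tcp_rot: [3.136, 0.002, 1.634]
contact_force: [0.8, -0.3, -1.1]
opening: 0.85
```

```bash
cat > fs.py <<'E'
from rig import *
from h import *
import sys
# args: list name; fit pieces in frame with wrist/top
tg={"square":(552.2,-213.9,.064),"longbar":(628.0,-209.0,.064),"hexagon":(547.3,-138.0,.064+np.pi/6),"shortbar":(557.1,-289.7,.064),"boss":(552.2,-213.9,0)}
cams=sys.argv[2].split(",")
for cn in cams:
    f=grab_frame(cn);im=f["img"].copy()
    if cn!="wrist":
        X,c=fit("frame",[f],(552.5,-214),0,sat=80,rad=185,fill=True)
    else: X=np.array([552.0,-214.0,.0637])
    print(cn,"frame",np.round(X,3))
    for n in sys.argv[3:]:
        z0=31 if n=="boss" else 6
        x,c=fit(n,[f],tg[n],z0,trysA=(tg[n][2],),rad=None if n!="longbar" else 75)
        d=x[:2]-X[:2];a=X[2];l=[d[0]*np.cos(a)+d[1]*np.sin(a),-d[0]*np.sin(a)+d[1]*np.cos(a)]
        print(cn,n,np.round(x,3),"in frame",np.round(l,1),"yaw",round(x[2]-a,3),"c",round(c,3))
        h=cv2.convexHull(proj(f,hull(n,*x,z0)).astype(np.float32));cv2.polylines(im,[np.round(h*8).astype(int)],True,(0,255,255),1,cv2.LINE_AA,3)
    cv2.imwrite("pics/%s_%s.png"%(sys.argv[1],cn),im[:,:,::-1])
E
python3 fs.py p1 wrist,top,side square; python3 go.py 556 282.2 230 1.466
```

```text
wrist frame [ 5.52e+02 -2.14e+02  6.40e-02]
wrist square [ 5.52355e+02 -2.15302e+02  4.90000e-02] in frame [ 0.3 -1.3] yaw -0.015 c 0.126
top frame [ 5.53335e+02 -2.05100e+02  5.60000e-02]
top square [ 5.53415e+02 -2.14703e+02  1.49000e-01] in frame [-0.5 -9.6] yaw 0.093 c 0.178
side frame [ 5.53006e+02 -2.17470e+02  6.30000e-02]
side square [ 5.53243e+02 -2.17071e+02  1.88000e-01] in frame [0.3 0.4] yaw 0.125 c 0.218
pos [ 551.66 -213.14  340.48] sd [0.08 0.03 0.2 ] yaw 1.6345 F [-0.4  0.   0.4] clk 11.85 op 0.852
shift [0.4941 0.0358 0.1105] twist 0.0536 rows 12.2 1.3
```

View pics/p1_wrist.png

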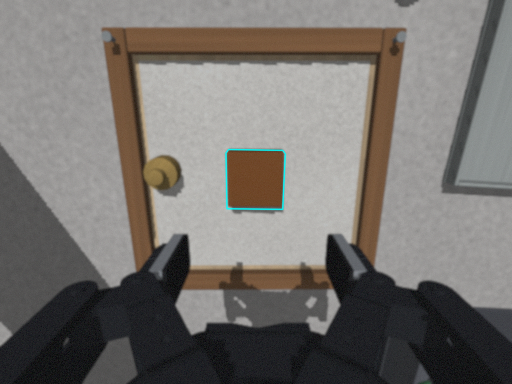

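View pics/p1_top.png

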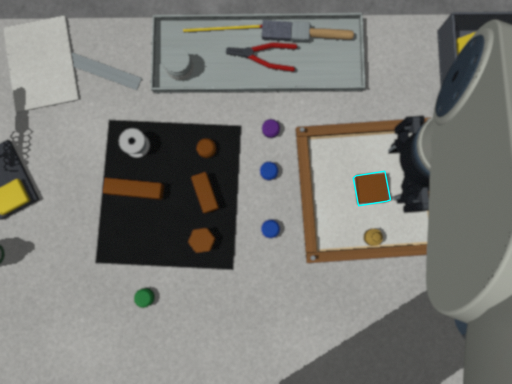

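The slab is down and the wrist view puts it about 1 mm from the target. The arm blocks the top view here, so I'll check again from over the mat. Next is the long bar.

Emit:
apply_moves(
  motion="0.4 0.02 0.001 0 0.01; 0.4 0.494 0.036 0.05 0.0535; 0.4 0.494 0.036 0.05 0.0535; 0.4 0.494 0.036 0.05 0.0535; 0.4 0.494 0.036 0.05 0.0535; 0.4 0.494 0.036 0.05 0.0535; 0.4 0.494 0.036 0.05 0.0535; 0.4 0.494 0.036 0.05 0.0535; 0.4 0.494 0.036 0.05 0.0535; 0.4 0.494 0.036 0.05 0.0535; 0.4 0.494 0.036 0.05 0.0535; 0.4 0.494 0.036 0.05 0.0535; 0.4 0.494 0.036 0.05 0.0535; 0.4 0.494 0.036 0.11 0.0535; 0.4 0.494 0.036 0.11 0.0535; 0.4 0.494 0.036 0.11 0.0535; 0.4 0.494 0.036 0.11 0.0535; 0.4 0.494 0.036 0.11 0.0535; 0.4 0.494 0.036 0.11 0.0535",
)

```text
clock: 13.43
eef_pos: [557.5, 281.9, 233.3]
tcp_rot: [3.14, -0.001, 1.466]
contact_force: [-0.2, 0.2, 0.7]
opening: 0.699
```

```bash
python3 go.py 556 282.2 178 1.466; python3 fs.py p2 top,side square;python3 wm.py w_lb longbar
```

```text
pos [557.41 281.84 233.35] sd [0.1  0.02 0.09] yaw 1.4658 F [0.8 0.1 0.5] clk 13.58 op 0.695
shift [ 0.0002 -0.0014  0.0554] twist -0.0001 rows 1.3 0.0
top frame [ 5.53299e+02 -2.12415e+02  5.70000e-02]
top square [ 5.53734e+02 -2.15482e+02  9.80000e-02] in frame [ 0.3 -3.1] yaw 0.041 c 0.137
side frame [ 5.48007e+02 -2.15781e+02  6.80000e-02]
side square [ 5.52863e+02 -2.16365e+02  1.78000e-01] in frame [ 4.8 -0.9] yaw 0.11 c 0.143
longbar [ 5.56271e+02  2.82576e+02 -1.04000e-01] 0.014
```

View pics/p2_top.png

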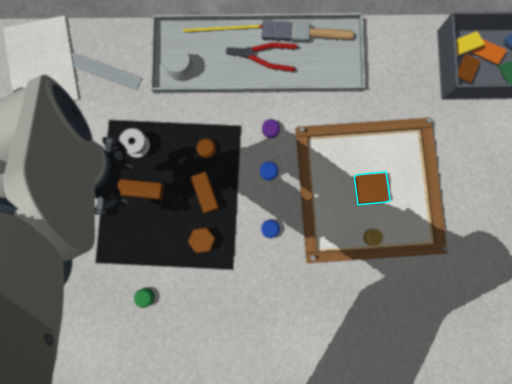

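View pics/w_lb.png

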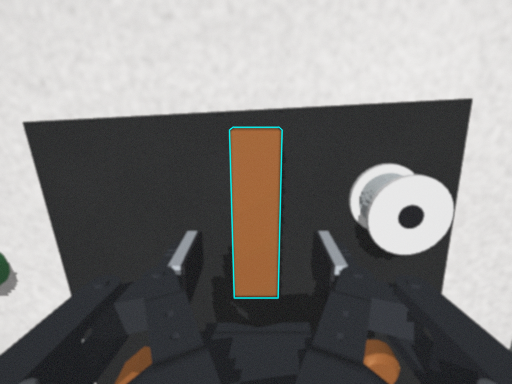

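Emit:
apply_moves(
  motion="0.4 0.0005 -0.0013 0.02 0; 0.4 0.0005 -0.0013 0.045 0; 0.4 0.0005 -0.0013 0.054 0; 0.4 0.0005 -0.0013 0.054 0; 0.4 0.0005 -0.0013 0.054 0; 0 0.0005 -0.0013 0.054 0; -0.4 0.0005 -0.0013 0.054 0; -1 0.0005 -0.0013 0.054 0; -1 0.0005 -0.0013 0.054 0; -1 0.0005 -0.0013 0.054 0; -1 0.0005 -0.0013 0.054 0; -1 0.0005 -0.0013 0.054 0; -1 0.0005 -0.0013 0.054 0",
)

```text
clock: 14.82
eef_pos: [556.0, 282.8, 179.3]
tcp_rot: [3.14, -0.001, 1.466]
contact_force: [-0.8, 0.0, 5.9]
opening: 0.365
```

```bash
python3 go.py 556 282.2 260 1.466
```

```text
pos [556.01 282.82 179.28] sd [0.01 0.01 0.02] yaw 1.4663 F [-0.7  0.3  7. ] clk 14.97 op 0.361
shift [-0.0006  0.0001 -0.0807] twist 0.0001 rows 1.9 0.0
```

```bash
python3 go.py 628 -208.6 260 1.635
```

```text
pos [556.02 282.83 179.29] sd [0.01 0.   0.02] yaw 1.4663 F [-2.  -0.3  6. ] clk 15.12 op 0.363
shift [-0.4812  0.1228 -0.0807] twist -0.0537 rows 12.1 1.3
```

Emit:
apply_moves(
  motion="-1 0 0 -0.01 0; -1 0 0 -0.03 0; -1 0 0 -0.06 0; -1 -0.015 0.004 -0.08 -0.005; -1 -0.045 0.0115 -0.081 -0.02; -1 -0.481 0.123 -0.081 -0.0537; -1 -0.481 0.123 -0.081 -0.0537; -1 -0.481 0.123 -0.081 -0.0537; -1 -0.481 0.123 -0.081 -0.0537; -1 -0.481 0.123 -0.081 -0.0537; -1 -0.481 0.123 -0.081 -0.0537; -1 -0.481 0.123 -0.081 -0.0537; -1 -0.481 0.123 -0.081 -0.0537; -1 -0.481 0.123 -0.081 -0.0537; -1 -0.481 0.123 -0.081 -0.0537; -1 -0.481 0.123 -0.081 -0.0537; -1 -0.481 0.123 -0.081 -0.0537; -1 -0.481 0.123 -0.081 -0.0537; -1 -0.481 0.123 -0.081 -0.0537; -1 -0.481 0.123 -0.081 -0.0537",
)

```text
clock: 16.78
eef_pos: [627.4, -207.5, 258.9]
tcp_rot: [-3.141, -0.001, 1.636]
contact_force: [0.2, 0.2, -2.9]
opening: 0.363
```

```bash
python3 go.py 628 -208.6 195 1.635; python3 - <<'E'
from rig import *
from h import *
f=grab_frame("wrist");cv2.imwrite("pics/w_pl2.png",f["img"][:,:,::-1])
E
```

```text
pos [ 627.54 -207.37  258.99] sd [0.12 0.09 0.04] yaw 1.6364 F [-0.5 -0.1 -3.7] clk 16.93 op 0.365
shift [-0.0013  0.0004  0.064 ] twist 0.0004 rows 1.5 0.0
```

View pics/w_pl2.png

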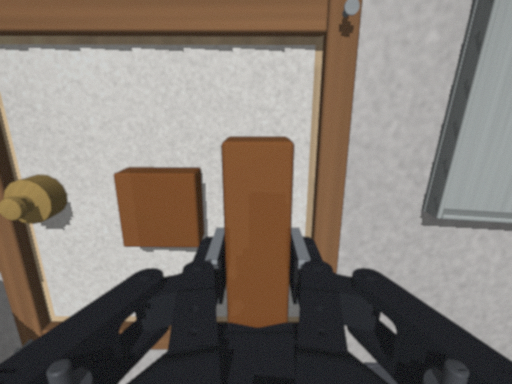

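Emit:
apply_moves(
  motion="-1 -0.001 0.0005 0.02 0; -1 -0.001 0.0005 0.05 0; -1 -0.001 0.0005 0.064 0; -1 -0.001 0.0005 0.064 0; -1 -0.001 0.0005 0.064 0; -1 -0.001 0.0005 0.064 0; -1 -0.001 0.0005 0.064 0; -1 -0.001 0.0005 0.064 0; -1 -0.001 0.0005 0.064 0",
)

```text
clock: 17.73
eef_pos: [628.6, -209.8, 196.0]
tcp_rot: [3.14, 0.001, 1.635]
contact_force: [0.1, 0.2, -3.2]
opening: 0.365
```

```bash
python3 go.py 628 -208.6 183.5 1.635
```

```text
pos [ 628.47 -209.72  195.68] sd [0.1  0.02 0.23] yaw 1.635 F [ 0.1  0.6 -2.8] clk 17.88 op 0.369
shift [ 0.0012 -0.0004  0.0122] twist 0.0 rows 0.3 0.0
```

Emit:
apply_moves(
  motion="-1 0.0012 -0.0004 0.006 0; -1 0.0012 -0.0004 0.0115 0; -1 0.0012 -0.0004 0.0115 0; -1 0.0012 -0.0004 0.0115 0; -1 0.0012 -0.0004 0.0115 0",
)

```text
clock: 18.3
eef_pos: [627.5, -208.4, 182.9]
tcp_rot: [-3.141, -0.0, 1.635]
contact_force: [0.3, 0.6, -3.0]
opening: 0.364
```

```bash
python3 go.py 628 -208.6 182.3 1.635
```

```text
pos [ 627.6  -208.4   183.08] sd [0.05 0.02 0.13] yaw 1.6351 F [ 0.7  0.2 -2.9] clk 18.45 op 0.368
shift [-0.0002  0.0004  0.0008] twist 0.0 rows 0.0 0.0
```

Emit:
apply_moves(
  motion="-1 -0.0002 0.0004 0.001 0; -1 -0.0002 0.0004 0.0012 0; -1 -0.0002 0.0004 0.0012 0; -1 -0.0002 0.0004 0.0012 0",
)

```text
clock: 18.78
eef_pos: [628.3, -208.6, 182.3]
tcp_rot: [3.141, 0.0, 1.635]
contact_force: [0.6, -0.0, -0.7]
opening: 0.37
```

```bash
python3 go.py 628 -208.6 182.3 1.635
```

```text
pos [ 628.25 -208.65  182.33] sd [0.01 0.01 0.01] yaw 1.6351 F [-0.7  0.7  0.1] clk 18.93 op 0.371
shift [ 0.0001 -0.0002  0.    ] twist 0.0 rows 0.0 0.0
```

Emit:
apply_moves(
  motion="-1 0 0 0.0005 0; -1 0 0 0.0005 0; -0.22 0 0 0.0005 0; -0.16 0 0 0.0005 0; -0.08 0 0 0.0005 0; 0.02 0 0 0.0005 0; 0.05 0 0 0 0; 0.05 0 0 -0.01 0; 0.05 0 0 -0.03 0; 0.05 0 0 -0.06 0; 0.05 0 0 -0.1 0;  0.05 0 0 -0.15 0; 0.05 0 0 -0.15 0; 0.05 0 0 -0.15 0; 0.05 0 0 -0.15 0",
)

```text
clock: 20.18
eef_pos: [628.1, -208.6, 333.3]
tcp_rot: [3.14, 0.001, 1.635]
contact_force: [0.1, 0.5, 0.2]
opening: 0.525
```

```bash
python3 - <<'E'
from rig import *
from h import *
f=grab_frame("wrist");np.save("wp2.npy",f,allow_pickle=True);cv2.imwrite("pics/w_pl3.png",f["img"][:,:,::-1])
for s in (110,140,160,180):
  print(s,fit("square",[f],(552.2,-213.9),6,sat=s,trysA=(.064,)),fit("longbar",[f],(628,-209),6,sat=s,trysA=(.064,),rad=70))
E
python3 go.py 447.2 137.5 230 1.634
```

```text
110 (array([ 5.53007899e+02, -2.15124864e+02,  6.12918148e-03]), np.float64(0.13567365866029055)) (array([ 6.28938868e+02, -2.10477215e+02,  6.34654075e-02]), np.float64(0.13824230725559214))
140 (array([ 5.54859683e+02, -2.16139859e+02,  4.58196324e-02]), np.float64(0.17655375219137023)) (array([ 6.29837935e+02, -2.10777041e+02,  7.41057424e-02]), np.float64(0.18810102087159133))
160 (array([ 5.60643295e+02, -2.14576631e+02,  7.04256354e-02]), np.float64(1.1900218294486304)) (array([ 7.07209877e+02, -3.64061728e+02,  6.54740741e-01]), np.float64(1.0))
pos [ 627.63 -208.44  330.93] sd [0.06 0.03 0.54] yaw 1.6351 F [-0.5 -0.5  0.3] clk 20.38 op 0.525
shift [ 0.3568 -0.1578  0.1009] twist 0.0003 rows 9.7 0.0Traceback (most recent call last):
  File "<stdin>", line 5, in <module>
  File "h.py", line 46, in fit
    ok=[i for i in range(1,n) if st[i,4]>60]; k=min(ok,key=lambda i:np.hypot(*(ce[i]-c))); m=l==k
                                                ~~~^^^^^^^^^^^^^^^^^^^^^^^^^^^^^^^^^^^^^^
ValueError: min() iterable argument is empty
```

View pics/w_pl3.png

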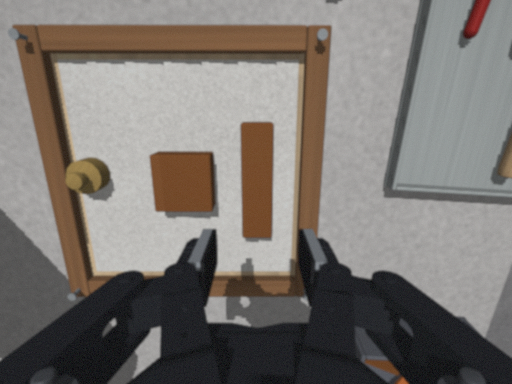

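```bash
python3 - <<'E'
from h import *
f=np.load("wp2.npy",allow_pickle=True).item()
hsv=cv2.cvtColor(f["img"],cv2.COLOR_RGB2HSV)
print(hsv[180,140:160].tolist(), f["img"][180,205:222].tolist())
for s in (50,65,80,95):
  print(s,fit("square",[f],(552.2,-213.9),6,sat=s,trysA=(.064,)),fit("longbar",[f],(628,-209),6,sat=s,trysA=(.064,),rad=66))
E
```

```text
[[30, 1, 191], [18, 7, 194], [23, 5, 191], [30, 7, 193], [15, 5, 194], [23, 5, 194], [15, 5, 190], [20, 4, 191], [30, 5, 190], [23, 5, 192], [24, 7, 189], [14, 16, 174], [13, 55, 145], [11, 119, 124], [12, 157, 120], [13, 158, 121], [12, 152, 121], [14, 159, 119], [13, 155, 122], [13, 159, 119]] [[119, 77, 44], [117, 75, 45], [115, 73, 40], [114, 73, 41], [111, 72, 40], [96, 65, 39], [72, 47, 27], [57, 38, 26], [59, 48, 38], [74, 67, 64], [105, 101, 99], [132, 131, 129], [163, 161, 158], [185, 184, 182], [190, 188, 185], [188, 186, 184], [187, 186, 182]]
50 (array([ 5.53322675e+02, -2.14162587e+02,  3.80238022e-02]), np.float64(0.07147490611130078)) (array([ 6.27896404e+02, -2.09015119e+02,  6.32131467e-02]), np.float64(0.06645670405888389))
65 (array([ 5.53830793e+02, -2.15016739e+02,  4.51955548e-02]), np.float64(0.0863260627952209)) (array([ 6.28134559e+02, -2.09636924e+02,  5.87616335e-02]), np.float64(0.08554551021143249))
80 (array([ 5.53679387e+02, -2.14932817e+02,  5.77131975e-02]), np.float64(0.10236262090593562)) (array([ 6.28220161e+02, -2.10002022e+02,  5.62480786e-02]), np.float64(0.1031169354100701))
95 (array([ 5.53236676e+02, -2.15190571e+02,  5.10461779e-02]), np.float64(0.11807736226091921)) (array([ 6.28384446e+02, -2.10179789e+02,  6.20946535e-02]), np.float64(0.11979989957785506))
```

```bash
python3 go.py 447.2 137.5 240 1.715
```

```text
pos [ 627.81 -208.5   330.66] sd [0.13 0.04 0.2 ] yaw 1.6351 F [ 0.3  0.5 -0.3] clk 20.53 op 0.524
shift [ 0.3569 -0.158   0.0907] twist -0.0254 rows 9.6 0.6
```

Emit:
apply_moves(
  motion="0.3 0.02 -0.009 0 0; 0.36 0.357 -0.158 0.03 -0.0254; 0.36 0.357 -0.158 0.03 -0.0254; 0.36 0.357 -0.158 0.03 -0.0254; 0.36 0.357 -0.158 0.03 -0.0254; 0.36 0.357 -0.158 0.03 -0.0254; 0.36 0.357 -0.158 0.03 -0.0254; 0.36 0.357 -0.158 0.03 -0.0254; 0.36 0.357 -0.158 0.03 -0.0254; 0.36 0.357 -0.158 0.03 -0.0254; 0.36 0.357 -0.158 0.03 -0.0254; 0.36 0.357 -0.158 0.09 -0.0254; 0.36 0.357 -0.158 0.09 -0.0254; 0.36 0.357 -0.158 0.09 -0.0254; 0.36 0.357 -0.158 0.09 -0.0254; 0.36 0.357 -0.158 0.09 -0.0254; 0.36 0.357 -0.158 0.09 -0.0254; 0.36 0.357 -0.158 0.09 -0.0254",
)

```text
clock: 22.03
eef_pos: [448.2, 137.4, 243.3]
tcp_rot: [3.139, -0.0, 1.714]
contact_force: [0.5, -0.2, 0.0]
opening: 0.683
```

```bash
python3 go.py 447.2 137.5 179 1.715;python3 wm.py w_hx hexagon
```

```text
pos [448.05 137.43 243.13] sd [0.14 0.01 0.17] yaw 1.7145 F [-0.6  0.2 -0.5] clk 22.18 op 0.684
shift [ 0.0002 -0.0008  0.0641] twist -0.0002 rows 1.5 0.0
hexagon [447.569 137.448   0.65 ] 0.024
```

View pics/w_hx.png

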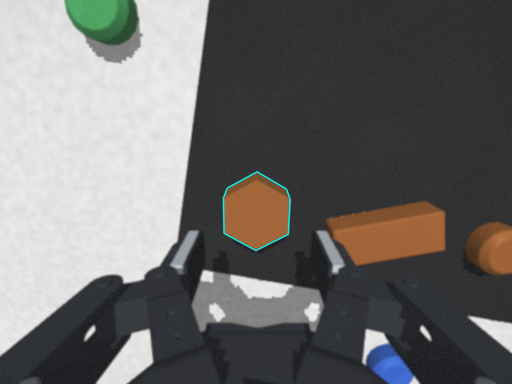

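Emit:
apply_moves(
  motion="0.27 0.0002 -0.0006 0.02 0.004; 0.27 0.0002 -0.0006 0.045 0.004; 0.27 0.0002 -0.0006 0.0635 0.004; 0.27 0.0002 -0.0006 0.0635 0.004; 0.27 0.0002 -0.0006 0.0635 0.004; 0.27 0.0002 -0.0006 0.0635 0.004; 0.1 0.0002 -0.0006 0.0635 0.004; -0.2 0.0002 -0.0006 0.0635 0.004; -1 0.0002 -0.0006 0.0635 0.004; -1 0.0002 -0.0006 0.0635 0.004; -1 0.0002 -0.0006 0.0635 0.004; -1 0.0002 -0.0006 0.0635 0.004",
)

```text
clock: 23.23
eef_pos: [447.4, 137.8, 180.0]
tcp_rot: [3.14, -0.0, 1.702]
contact_force: [-0.9, -0.2, 5.9]
opening: 0.532
```

```bash
python3 go.py 547.3 -138 260 1.635; python3 - <<'E'
from rig import *
import cv2
cv2.imwrite("pics/w_hx2.png",grab_frame("wrist")["img"][:,:,::-1])
E
```

```text
pos [447.47 137.77 180.03] sd [0.02 0.01 0.01] yaw 1.7023 F [-1.2 -0.   5.3] clk 23.38 op 0.53
shift [-0.2865  0.0628 -0.08  ] twist 0.0214 rows 7.3 0.5
```

View pics/w_hx2.png

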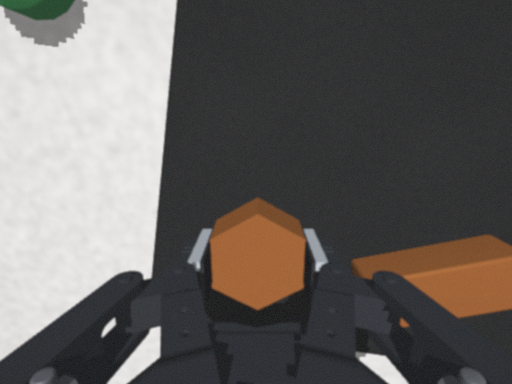

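Emit:
apply_moves(
  motion="-1 0 0 -0.01 0; -1 0 0 -0.03 0; -1 0 0 -0.06 0; -1 -0.015 0.003 -0.08 0.002; -1 -0.045 0.01 -0.08 0.01; -1 -0.286 0.063 -0.08 0.0214; -1 -0.286 0.063 -0.08 0.0214; -1 -0.286 0.063 -0.08 0.0214; -1 -0.286 0.063 -0.08 0.0214; -1 -0.286 0.063 -0.08 0.0214; -1 -0.286 0.063 -0.08 0.0214; -1 -0.286 0.063 -0.08 0.0214; -1 -0.286 0.063 -0.07 0.0214; -1 -0.286 0.063 -0.05 0.0214; -1 -0.286 0.063 -0.03 0.0214; -1 -0.286 0.063 -0.016 0.0214; -1 -0.286 0.063 -0.016 0.0214; -1 -0.286 0.063 -0.016 0.0214",
)

```text
clock: 24.93
eef_pos: [546.2, -136.6, 194.3]
tcp_rot: [-3.14, -0.001, 1.636]
contact_force: [0.6, -0.3, -0.6]
opening: 0.528
```

```bash
python3 go.py 547.3 -137.7 184 1.635
```

```text
pos [ 546.87 -136.96  195.22] sd [0.42 0.26 0.57] yaw 1.6359 F [ 0.  0. -2.] clk 25.08 op 0.531
shift [-0.0008  0.0004  0.0112] twist 0.0003 rows 0.3 0.0
```

Emit:
apply_moves(
  motion="-1 -0.0008 0.0002 0.004 0; -1 -0.0008 0.0002 0.008 0; -1 -0.0008 0.0002 0.011 0; -1 -0.0008 0.0002 0.011 0; -1 -0.0008 0.0002 0.011 0; -1 -0.0008 0.0002 0.011 0",
)

```text
clock: 25.58
eef_pos: [547.1, -138.5, 183.6]
tcp_rot: [-3.141, -0.0, 1.635]
contact_force: [-0.1, 0.3, -1.1]
opening: 0.528
```

```bash
python3 go.py 547.3 -137.7 183 1.635
```

```text
pos [ 547.16 -138.47  183.69] sd [0.02 0.01 0.05] yaw 1.635 F [ 0.1  0.2 -1.6] clk 25.73 op 0.528
shift [0.0008 0.0002 0.0007] twist 0.0 rows 0.0 0.0
```

Emit:
apply_moves(
  motion="-1 0.0008 0.0002 0.0007 0; -1 0.0008 0.0002 0.001 0; -1 0.0008 0.0002 0.001 0; -1 0.0008 0.0002 0.001 0",
)

```text
clock: 26.07
eef_pos: [547.4, -137.7, 183.1]
tcp_rot: [3.141, 0.0, 1.635]
contact_force: [-1.9, -0.3, 5.3]
opening: 0.534
```

```bash
python3 go.py 547.3 -137.7 183 1.635
```

```text
pos [ 547.4  -137.68  183.08] sd [0.01 0.   0.01] yaw 1.6351 F [-1.5 -0.6  5.3] clk 26.22 op 0.529
shift [-0.     -0.0001  0.0001] twist 0.0 rows 0.0 0.0
```

Emit:
apply_moves(
  motion="0.09 0 0 0 0; 0.13 0 0 0 0; 0.2 0 0 0 0; 0.3 0 0 0 0; 0.4 0 0 0 0; 0.4 0 0 -0.01 0; 0.4 0 0 -0.03 0; 0.4 0 0 -0.06 0; 0.4 0 0 -0.1 0;  0.4 0 0 -0.14 0; 0.4 0 0 -0.14 0; 0.4 0 0 -0.14 0",
)

```text
clock: 27.22
eef_pos: [548.1, -137.9, 326.1]
tcp_rot: [3.136, 0.002, 1.635]
contact_force: [0.2, 0.0, -0.8]
opening: 0.696
```

```bash
python3 go.py 546.9 132.1 240 0.341; python3 - <<'E'
from rig import *
from h import *
f=grab_frame("wrist");cv2.imwrite("pics/w_pl4.png",f["img"][:,:,::-1])
E
```

```text
pos [ 547.22 -137.61  323.67] sd [0.55 0.15 1.58] yaw 1.6351 F [-0.7  0.5 -0.5] clk 27.37 op 0.701
shift [0.2692 0.017  0.0837] twist 0.4119 rows 6.8 10.4
```

View pics/w_pl4.png

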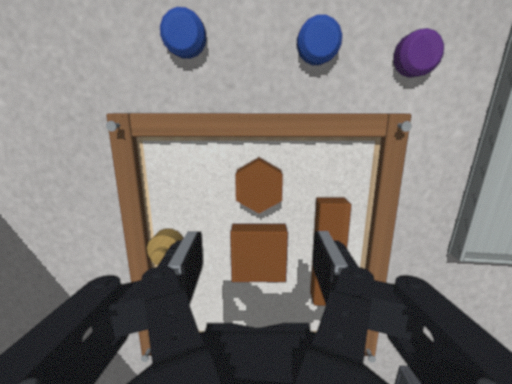

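The hexagon sits at (259,186), in line with the slab at (258,253). Next is the short bar.

Emit:
apply_moves(
  motion="0.13 0.02 0.001 0 0.03; 0.13 0.269 0.017 0.02 0.412; 0.13 0.269 0.017 0.02 0.412; 0.13 0.269 0.017 0.02 0.412; 0.13 0.269 0.017 0.02 0.412; 0.13 0.269 0.017 0.02 0.412; 0.13 0.269 0.017 0.02 0.412; 0.13 0.269 0.017 0.02 0.412; 0.13 0.269 0.017 0.02 0.412; 0.13 0.269 0.017 0.02 0.412; 0.13 0.269 0.017 0.084 0.412; 0.13 0.269 0.017 0.084 0.412; 0.13 0.269 0.017 0.084 0.412; 0.13 0.269 0.017 0.084 0.412; 0.13 0.269 0.017 0.084 0.412; 0.13 0.269 0.017 0.084 0.412; 0.13 0.269 0.017 0.084 0.412; 0.13 0.269 0.017 0.084 0.412",
)

```text
clock: 28.92
eef_pos: [547.4, 131.9, 239.9]
tcp_rot: [3.141, -0.002, 0.341]
contact_force: [0.6, -0.2, -0.5]
opening: 0.565
```

```bash
python3 go.py 546.9 132.1 179 0.341;python3 wm.py w_sb shortbar
```

```text
pos [547.28 131.92 239.57] sd [0.12 0.01 0.22] yaw 0.3409 F [ 0.9 -0.6 -0.4] clk 29.07 op 0.563
shift [-0.0003 -0.0003  0.0606] twist -0.0 rows 1.5 0.0
shortbar [5.46074e+02 1.31752e+02 3.36000e-01] 0.023
```

View pics/w_sb.png

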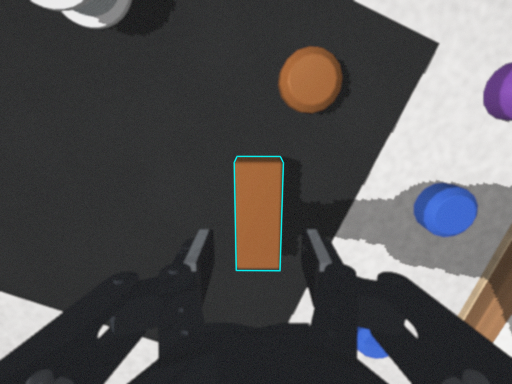

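Emit:
apply_moves(
  motion="0.13 -0.0006 -0.0003 0.02 -0.0013; 0.13 -0.0006 -0.0003 0.045 -0.0013; 0.13 -0.0006 -0.0003 0.061 -0.0013; 0.13 -0.0006 -0.0003 0.061 -0.0013; 0.13 -0.0006 -0.0003 0.061 -0.0013; 0.13 -0.0006 -0.0003 0.061 -0.0013; -0.1 -0.0006 -0.0003 0.061 -0.0013; -0.3 -0.0006 -0.0003 0.061 -0.0013; -1 -0.0006 -0.0003 0.061 -0.0013; -1 -0.0006 -0.0003 0.061 -0.0013; -1 -0.0006 -0.0003 0.061 -0.0013; -1 -0.0006 -0.0003 0.061 -0.0013",
)

```text
clock: 30.12
eef_pos: [546.9, 132.1, 179.1]
tcp_rot: [3.141, -0.002, 0.345]
contact_force: [-0.1, -0.5, 5.8]
opening: 0.364
```

```bash
python3 go.py 557.1 -289.7 260 0.064
```

```text
pos [546.95 132.14 179.08] sd [0.   0.01 0.01] yaw 0.3448 F [-0.5 -0.7  7.2] clk 30.27 op 0.369
shift [-0.133   0.4004 -0.0809] twist 0.0894 rows 10.3 2.2
```

Emit:
apply_moves(
  motion="-1 0 0 -0.01 0; -1 0 0 -0.03 0; -1 0 0 -0.06 0; -1 -0.005 0.015 -0.08 0.004; -1 -0.015 0.045 -0.081 0.02; -1 -0.1325 0.4 -0.081 0.0894; -1 -0.1325 0.4 -0.081 0.0894; -1 -0.1325 0.4 -0.081 0.0894; -1 -0.1325 0.4 -0.081 0.0894; -1 -0.1325 0.4 -0.081 0.0894; -1 -0.1325 0.4 -0.081 0.0894; -1 -0.1325 0.4 -0.081 0.0894; -1 -0.1325 0.4 -0.081 0.0894; -1 -0.1325 0.4 -0.081 0.0894; -1 -0.1325 0.4 -0.081 0.0894; -1 -0.1325 0.4 -0.081 0.0894; -1 -0.1325 0.4 -0.081 0.0894; -1 -0.1325 0.4 -0.081 0.0894; -1 -0.1325 0.4 -0.081 0.0894",
)

```text
clock: 31.85
eef_pos: [556.9, -287.9, 258.9]
tcp_rot: [-3.141, 0.0, 0.066]
contact_force: [-0.5, -0.6, -1.8]
opening: 0.366
```

```bash
python3 go.py 557.7 -289.7 195 0.064; python3 - <<'E'
from rig import *
from h import *
f=grab_frame("wrist");cv2.imwrite("pics/w_pl5.png",f["img"][:,:,::-1])
E
```

```text
pos [ 556.97 -288.03  258.85] sd [0.07 0.13 0.03] yaw 0.0655 F [-0.1 -0.8 -0.7] clk 32.0 op 0.364
shift [0.0006 0.0017 0.0639] twist 0.0005 rows 1.5 0.0
```

View pics/w_pl5.png

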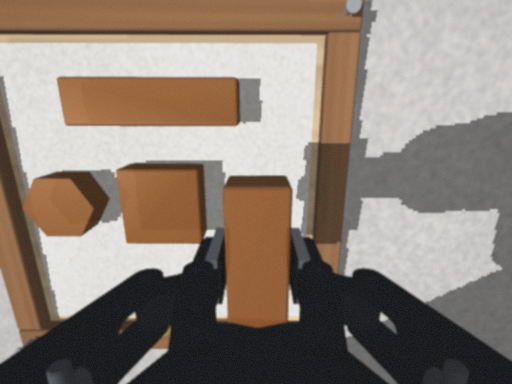

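Emit:
apply_moves(
  motion="-1 0.0006 0.0017 0.02 0.0005; -1 0.0006 0.0017 0.045 0.0005; -1 0.0006 0.0017 0.064 0.0005; -1 0.0006 0.0017 0.064 0.0005; -1 0.0006 0.0017 0.064 0.0005; -1 0.0006 0.0017 0.064 0.0005; -1 0.0006 0.0017 0.064 0.0005",
)

```text
clock: 32.63
eef_pos: [558.2, -291.1, 196.1]
tcp_rot: [3.14, -0.002, 0.063]
contact_force: [-0.3, 0.4, -1.1]
opening: 0.364
```

```bash
python3 go.py 557.7 -289.7 183.5 0.064
```

```text
pos [ 558.12 -291.12  196.06] sd [0.11 0.01 0.12] yaw 0.0625 F [-0.2  0.4 -1.8] clk 32.78 op 0.368
shift [-0.0003 -0.0014  0.0126] twist -0.0005 rows 0.3 0.0
```

Emit:
apply_moves(
  motion="-1 -0.0003 -0.0014 0.005 -0.0005; -1 -0.0003 -0.0014 0.01 -0.0005; -1 -0.0003 -0.0014 0.012 -0.0005; -1 -0.0003 -0.0014 0.012 -0.0005; -1 -0.0003 -0.0014 0.012 -0.0005; -1 -0.0003 -0.0014 0.012 -0.0005",
)

```text
clock: 33.28
eef_pos: [557.1, -289.5, 182.4]
tcp_rot: [-3.141, 0.0, 0.064]
contact_force: [0.2, 0.2, -2.7]
opening: 0.366
```

```bash
python3 go.py 557.7 -289.7 182 0.064
```

```text
pos [ 557.12 -289.52  182.47] sd [0.02 0.02 0.06] yaw 0.064 F [ 0.5 -0.1 -1.5] clk 33.43 op 0.367
shift [0.0006 0.0002 0.0005] twist -0.0 rows 0.0 0.0
```

Emit:
apply_moves(
  motion="-1 0.0005 0.0001 0.0006 0; -1 0.0005 0.0001 0.0008 0; -1 0.0005 0.0001 0.0008 0; -1 0.0005 0.0001 0.0008 0",
)

```text
clock: 33.77
eef_pos: [557.6, -289.6, 182.1]
tcp_rot: [-3.142, 0.0, 0.064]
contact_force: [-2.2, -0.4, 4.7]
opening: 0.362
```

```bash
python3 go.py 557.7 -289.7 182 0.064
```

```text
pos [ 557.6  -289.61  182.11] sd [0.01 0.01 0.01] yaw 0.064 F [-3.   0.   5.1] clk 33.92 op 0.364
shift [0.0001 0.0001 0.0001] twist -0.0 rows 0.0 0.0
```

Emit:
apply_moves(
  motion="-0.22 0 0 0 0; -0.16 0 0 0 0; -0.08 0 0 0 0; 0.02 0 0 0 0; 0.05 0 0 0 0; 0.05 0 0 -0.01 0; 0.05 0 0 -0.03 0; 0.05 0 0 -0.06 0; 0.05 0 0 -0.1 0;  0.05 0 0 -0.14 0; 0.05 0 0 -0.14 0; 0.05 0 0 -0.14 0",
)

```text
clock: 34.92
eef_pos: [558.5, -290.0, 325.6]
tcp_rot: [3.138, -0.005, 0.064]
contact_force: [-0.8, 0.2, 0.2]
opening: 0.526
```

```bash
python3 go.py 643.8 131.2 235 1.634
```

```text
pos [ 557.68 -289.61  323.  ] sd [0.53 0.28 1.71] yaw 0.064 F [-0.3 -0.8 -0.6] clk 35.07 op 0.527
shift [ 0.1128 -0.4144  0.088 ] twist -0.4998 rows 10.5 12.6
```

Emit:
apply_moves(
  motion="0.1 0.004 -0.015 0 -0.02; 0.4 0.113 -0.4145 0.02 -0.5; 0.4 0.113 -0.4145 0.02 -0.5; 0.4 0.113 -0.4145 0.02 -0.5; 0.4 0.113 -0.4145 0.02 -0.5; 0.4 0.113 -0.4145 0.02 -0.5; 0.4 0.113 -0.4145 0.02 -0.5; 0.4 0.113 -0.4145 0.02 -0.5; 0.4 0.113 -0.4145 0.02 -0.5; 0.4 0.113 -0.4145 0.02 -0.5; 0.4 0.113 -0.4145 0.02 -0.5; 0.4 0.113 -0.4145 0.02 -0.5; 0.4 0.113 -0.4145 0.02 -0.5; 0.4 0.113 -0.4145 0.088 -0.5; 0.4 0.113 -0.4145 0.088 -0.5; 0.4 0.113 -0.4145 0.088 -0.5; 0.4 0.113 -0.4145 0.088 -0.5; 0.4 0.113 -0.4145 0.088 -0.5; 0.4 0.113 -0.4145 0.088 -0.5",
)

```text
clock: 36.65
eef_pos: [644.7, 131.3, 235.4]
tcp_rot: [3.139, -0.0, 1.634]
contact_force: [-0.8, -0.6, 0.3]
opening: 0.702
```

```bash
python3 go.py 643.5 131.2 178 1.634;python3 wm.py w_bo boss; python3 - <<'E'
from rig import *
import cv2,numpy as np
f=grab_frame("top");np.save("t5.npy",f,allow_pickle=True);cv2.imwrite("pics/t5.png",f["img"][:,:,::-1])
E
```

```text
pos [644.64 131.29 235.53] sd [0.09 0.02 0.1 ] yaw 1.6345 F [ 0.6 -0.7  0.3] clk 36.8 op 0.7
shift [-0.     -0.0011  0.0575] twist 0.0002 rows 1.4 0.0
boss [6.42943e+02 1.30709e+02 1.40000e-01] 0.027
```

View pics/w_bo.png

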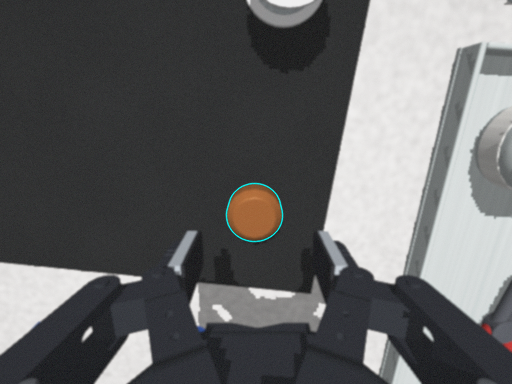

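View pics/t5.png

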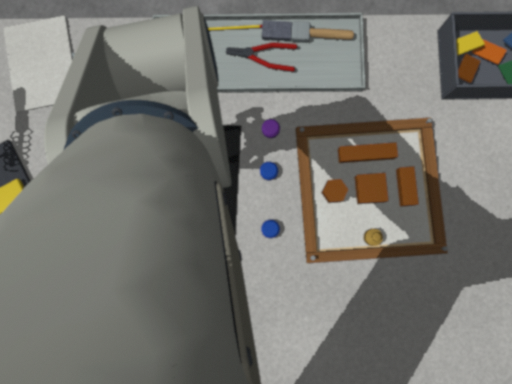

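Emit:
apply_moves(
  motion="0.3 -0.0004 -0.0014 0.02 0; 0.2 -0.0004 -0.0014 0.045 0; 0.2 -0.0004 -0.0014 0.0575 0; 0.2 -0.0004 -0.0014 0.0575 0; 0.2 -0.0004 -0.0014 0.0575 0; 0.2 -0.0004 -0.0014 0.0575 0; 0 -0.0004 -0.0014 0.0575 0; -0.2 -0.0004 -0.0014 0.0575 0; -1 -0.0004 -0.0014 0.0575 0; -1 -0.0004 -0.0014 0.0575 0; -1 -0.0004 -0.0014 0.0575 0; -1 -0.0004 -0.0014 0.0575 0",
  squeeze=30,
)

```text
clock: 37.9
eef_pos: [642.9, 130.8, 177.5]
tcp_rot: [3.141, -0.0, 1.635]
contact_force: [-1.6, -0.6, 6.3]
opening: 0.447
```

```bash
python3 go.py 552.6 -214 290 1.634; python3 - <<'E'
from rig import *
import cv2
cv2.imwrite("pics/w_bo2.png",grab_frame("wrist")["img"][:,:,::-1])
E
```

```text
pos [642.87 130.84 177.51] sd [0.01 0.   0.01] yaw 1.6348 F [-1.  -0.9  7. ] clk 38.05 op 0.448
shift [-0.3384 -0.1121 -0.1125] twist 0.0003 rows 9.0 0.0
```

View pics/w_bo2.png

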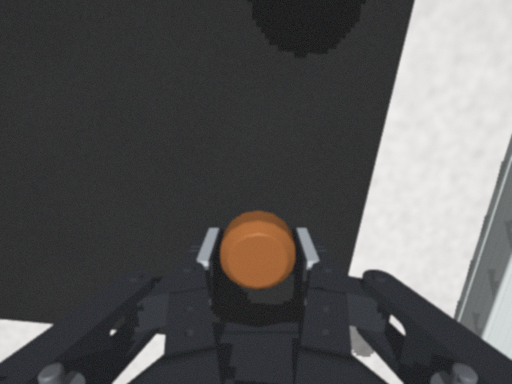

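```bash
python3 go.py 552 -250 420 1.634
```

```text
pos [642.87 130.85 177.51] sd [0.01 0.01 0.01] yaw 1.6348 F [-1.1  0.2  6.4] clk 38.25 op 0.451
shift [-0.3743 -0.115  -0.2425] twist 0.0003 rows 11.0 0.0
```

Emit:
apply_moves(
  motion="-1 0 0 -0.01 0; -1 0 0 -0.03 0; -1 0 0 -0.06 0; -1 -0.01 -0.003 -0.09 0; -1 -0.03 -0.01 -0.11 0; -1 -0.374 -0.115 -0.242 0; -1 -0.374 -0.115 -0.242 0; -1 -0.374 -0.115 -0.242 0; -1 -0.374 -0.115 -0.242 0; -1 -0.374 -0.115 -0.242 0; -1 -0.374 -0.115 -0.242 0; -1 -0.374 -0.115 -0.242 0; -1 -0.374 -0.115 -0.242 0; -1 -0.374 -0.115 -0.242 0; -1 -0.374 -0.115 -0.242 0; -1 -0.374 -0.115 -0.242 0; -1 -0.374 -0.115 -0.242 0; -1 -0.374 -0.115 -0.242 0; -1 -0.374 -0.115 -0.242 0",
)

```text
clock: 39.83
eef_pos: [551.9, -248.3, 417.7]
tcp_rot: [-3.141, -0.001, 1.636]
contact_force: [-0.2, -0.1, -0.7]
opening: 0.451
```

```bash
cat > fw.py <<'E'
from rig import *
from h import *
import sys
f=grab_frame("wrist");np.save("fw.npy",f,allow_pickle=True)
cv2.imwrite("pics/%s.png"%sys.argv[1],f["img"][:,:,::-1])
tg={"square":(552.2,-213.9,.064),"longbar":(628.0,-209.0,.064),"hexagon":(547.3,-138.0,.064+np.pi/6),"shortbar":(557.1,-289.7,.064)}
X,c=fit("frame",[f],(552.5,-214),0,sat=50,rad=165,fill=True);print("frame",np.round(X,3),round(c,3))
a=X[2]
for s in (45,65):
  for n in tg:
    x,c=fit(n,[f],tg[n],6,sat=s,trysA=(tg[n][2],),rad={"longbar":64,"shortbar":45,"square":40,"hexagon":34}[n])
    d=x[:2]-X[:2];l=[d[0]*np.cos(a)+d[1]*np.sin(a),-d[0]*np.sin(a)+d[1]*np.cos(a)]
    print(s,n,np.round(x,3),"in frame",np.round(l,1),"yaw",round(x[2]-a,3),"c",round(c,3))
E
python3 fw.py w_all; python3 go.py 552.6 -214 290 1.634
```

```text
frame [ 5.52337e+02 -2.13391e+02  6.40000e-02] 0.049
45 square [ 5.52482e+02 -2.14237e+02  6.10000e-02] in frame [ 0.1 -0.9] yaw -0.003 c 0.043
45 longbar [ 6.28301e+02 -2.09130e+02  7.70000e-02] in frame [76.1 -0.6] yaw 0.013 c 0.09
45 hexagon [ 547.804 -138.21     0.597] in frame [ 0.3 75.3] yaw 0.533 c 0.018
45 shortbar [ 5.56824e+02 -2.88971e+02  6.10000e-02] in frame [ -0.3 -75.7] yaw -0.003 c 0.079
65 square [ 5.52770e+02 -2.14563e+02  5.00000e-02] in frame [ 0.4 -1.2] yaw -0.014 c 0.069
65 longbar [ 6.27950e+02 -2.09363e+02  6.60000e-02] in frame [75.7 -0.8] yaw 0.002 c 0.123
65 hexagon [ 547.682 -138.525    0.588] in frame [ 0.1 75. ] yaw 0.525 c 0.046
65 shortbar [ 5.56378e+02 -2.89200e+02  7.40000e-02] in frame [ -0.8 -75.9] yaw 0.01 c 0.127
pos [ 552.   -248.56  417.85] sd [0.03 0.19 0.11] yaw 1.6364 F [ 0.1 -0.5 -0.4] clk 40.03 op 0.447
shift [0.0344 0.0029 0.1279] twist 0.0008 rows 3.2 0.0
```

View pics/w_all.png

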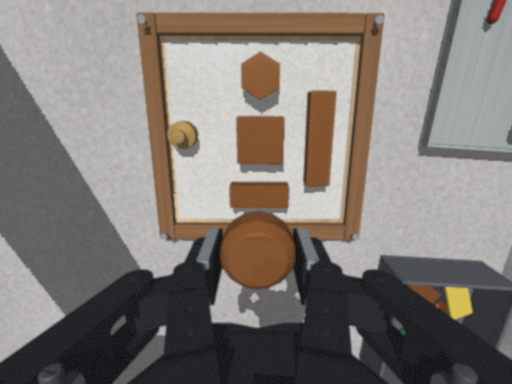

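The wrist view shows all four pieces within about 1 mm of their targets: slab (260,140), hexagon (260,76), long bar (320,138) and short bar (259,195). The boss goes on the slab next.

Emit:
apply_moves(
  motion="-1 0.015 0.001 0.03 0.0005; -1 0.034 0.003 0.06 0.0005; -1 0.0345 0.0028 0.1 0.0005; -1 0.0345 0.0028 0.14 0.0005; -1 0.0345 0.0028 0.17 0.0005; -1 0.0345 0.0028 0.19 0.0005; -1 0.0345 0.0028 0.198 0.0005; -1 0.0345 0.0028 0.198 0.0005; -1 0.0345 0.0028 0.198 0.0005; -1 0.0345 0.0028 0.198 0.0005; -1 0.0345 0.0028 0.198 0.0005",
)

```text
clock: 40.95
eef_pos: [553.1, -215.4, 222.1]
tcp_rot: [3.139, 0.001, 1.633]
contact_force: [0.6, -0.7, -0.2]
opening: 0.447
```

```bash
python3 go.py 552.4 -214 206.5 1.634; python3 - <<'E'
from rig import *
import cv2
cv2.imwrite("pics/w_bo3.png",grab_frame("wrist")["img"][:,:,::-1])
E
```

```text
pos [ 552.86 -215.42  221.87] sd [0.16 0.03 0.22] yaw 1.6332 F [-0.4  0.1 -0.5] clk 41.1 op 0.448
shift [ 0.0014 -0.0004  0.0154] twist -0.0003 rows 0.4 0.0
```

View pics/w_bo3.png

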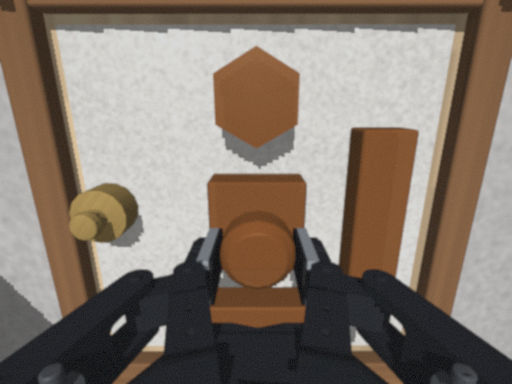

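Emit:
apply_moves(
  motion="-1 0.0014 -0.0004 0.005 0; -1 0.0014 -0.0004 0.01 0; -1 0.0014 -0.0004 0.0145 0; -1 0.0014 -0.0004 0.0145 0; -1 0.0014 -0.0004 0.0145 0; -1 0.0014 -0.0004 0.0145 0",
)

```text
clock: 41.65
eef_pos: [551.7, -213.7, 205.4]
tcp_rot: [-3.141, -0.0, 1.633]
contact_force: [0.8, 0.9, -1.0]
opening: 0.451
```

```bash
python3 go.py 552.4 -214 205.5 1.634
```

```text
pos [ 551.71 -213.78  205.5 ] sd [0.03 0.02 0.1 ] yaw 1.6332 F [ 0.6 -0.4 -0.8] clk 41.8 op 0.45
shift [-0.0003  0.0007  0.    ] twist -0.0002 rows 0.0 0.0
```

Emit:
apply_moves(
  motion="-1 -0.0002 0.0006 -0.0005 0; -1 -0.0002 0.0006 -0.0005 0; -1 -0.0002 0.0006 0.0003 0; -1 -0.0002 0.0006 0.0003 0; -1 -0.0002 0.0006 0.0003 0",
)

```text
clock: 42.22
eef_pos: [552.4, -214.0, 205.5]
tcp_rot: [-3.141, -0.0, 1.633]
contact_force: [-0.2, -0.6, -0.6]
opening: 0.449
```

```bash
python3 go.py 552.4 -214 205 1.634
```

```text
pos [ 552.4  -213.98  205.55] sd [0.01 0.01 0.03] yaw 1.6332 F [-0.5  0.4  0.6] clk 42.37 op 0.449
shift [-0.     -0.      0.0005] twist -0.0003 rows 0.0 0.0
```

Emit:
apply_moves(
  motion="-1 0 0 0.0006 0; -1 0 0 0.0006 0; -1 0 0 0.0006 0",
)

```text
clock: 42.62
eef_pos: [552.5, -214.0, 205.1]
tcp_rot: [3.141, 0.0, 1.633]
contact_force: [-0.4, 0.9, 2.3]
opening: 0.447
```

```bash
python3 go.py 552.4 -214 205 1.634
```

```text
pos [ 552.48 -214.02  205.13] sd [0.01 0.01 0.03] yaw 1.6332 F [-0.1  0.2  3.3] clk 42.77 op 0.449
shift [ 0.     -0.0001  0.0001] twist -0.0003 rows 0.0 0.0
```

Contact made, so I release slowly.

Emit:
apply_moves(
  motion="-0.09 0 0 0 0; -0.06 0 0 0 0; -0.02 0 0 0 0; 0.05 0 0 0 0; 0.15 0 0 0 0; 0.25 0 0 0 0; 0.3 0 0 0 0; 0.3 0 0 -0.01 0; 0.3 0 0 -0.03 0; 0.3 0 0 -0.06 0; 0.3 -0.01 0 -0.1 0; 0.3 -0.04 0 -0.14 0; 0.3 -0.04 0 -0.18 0; 0.3 -0.04 0 -0.21 0; 0.3 -0.04 0 -0.21 0; 0.3 -0.04 0 -0.21 0",
)

```text
clock: 44.1
eef_pos: [555.2, -254.2, 418.3]
tcp_rot: [3.137, 0.003, 1.633]
contact_force: [-0.3, 0.5, -0.5]
opening: 0.649
```

```bash
python3 fw.py w_fin; python3 - <<'E'
from h import *
f=np.load("fw.npy",allow_pickle=True).item()
c=cv2.resize(f["img"][40:260,120:400],(800,629),interpolation=cv2.INTER_CUBIC)[:600];cv2.imwrite("pics/w_fin_c.png",c[:,:,::-1])
E
```

```text
frame [ 5.52075e+02 -2.13468e+02  6.40000e-02] 0.025
45 square [ 5.52628e+02 -2.13943e+02  5.70000e-02] in frame [ 0.5 -0.5] yaw -0.007 c 0.041
45 longbar [ 6.27535e+02 -2.09095e+02  5.90000e-02] in frame [75.6 -0.5] yaw -0.005 c 0.097
45 hexagon [ 547.314 -138.123    0.582] in frame [ 0.1 75.5] yaw 0.518 c 0.021
45 shortbar [ 5.55409e+02 -2.88946e+02  4.80000e-02] in frame [ -1.5 -75.5] yaw -0.016 c 0.085
65 square [ 5.52057e+02 -2.14364e+02  6.50000e-02] in frame [-0.1 -0.9] yaw 0.001 c 0.07
65 longbar [ 6.28533e+02 -2.08917e+02  9.20000e-02] in frame [76.6 -0.3] yaw 0.028 c 0.128
65 hexagon [ 547.522 -138.19     0.56 ] in frame [ 0.3 75.4] yaw 0.496 c 0.054
65 shortbar [ 5.56743e+02 -2.89780e+02  4.90000e-02] in frame [ -0.2 -76.5] yaw -0.015 c 0.123
```

View pics/w_fin_c.png

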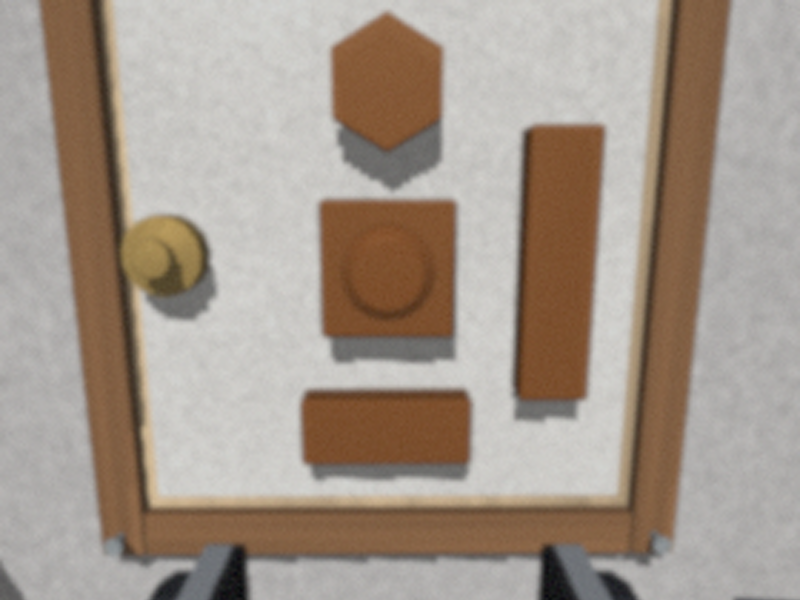

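```bash
python3 - <<'E'
from h import *
f=np.load("fw.npy",allow_pickle=True).item()
print(ray(f,(120+388/2.857-.3,40+270/2.859-.3),48))
E
python3 go.py 400 -480 420 1.634
```

```text
[ 552.55639778 -212.25724985   48.        ]
pos [ 554.48 -253.63  414.5 ] sd [0.12 0.14 0.97] yaw 1.6332 F [-0.8 -0.9 -1.2] clk 44.3 op 0.65
shift [-0.2163 -0.1683 -0.0055] twist -0.0002 rows 6.6 0.0
```

The boss is centred on the slab to within about 1.5 mm. I back the arm away for a final unobstructed check.

Emit:
apply_moves(
  motion="0.3 -0.015 -0.012 -0.005 0; 0.3 -0.25 -0.23 -0.02 0; 0.3 -0.25 -0.23 -0.02 0; 0.3 -0.25 -0.23 -0.02 0; 0.3 -0.25 -0.23 -0.02 0; 0.3 -0.25 -0.23 -0.02 0; 0.3 -0.25 -0.23 -0.02 0; 0.3 -0.25 -0.23 -0.02 0; 0.3 -0.25 -0.23 -0.02 0; 0.3 -0.25 -0.23 -0.02 0; 0.3 -0.25 -0.23 -0.02 0; 0.3 -0.25 -0.23 -0.02 0; 0.3 -0.25 -0.23 -0.02 0",
)

```text
clock: 45.38
eef_pos: [341.7, -516.7, 434.1]
tcp_rot: [-3.141, -0.002, 1.634]
contact_force: [-0.5, 1.1, -0.8]
opening: 0.654
```

```bash
sed -i 's/trysA=(tg\[n\]\[2\],),rad=None if n!="longbar" else 75/sat=60,trysA=(tg[n][2],),rad={"longbar":64,"shortbar":45,"square":40,"hexagon":34}[n]/' fs.py; python3 fs.py fin top,side square longbar hexagon shortbar
```

```text
top frame [ 5.52963e+02 -2.12848e+02  5.40000e-02]
top square [ 5.54241e+02 -2.14861e+02  9.80000e-02] in frame [ 1.2 -2.1] yaw 0.044 c 0.092
top longbar [ 6.27996e+02 -2.09023e+02  6.40000e-02] in frame [75.1 -0.2] yaw 0.01 c 0.139
top hexagon [ 548.784 -139.044    0.634] in frame [-0.2 73.9] yaw 0.58 c 0.054
top shortbar [ 5.5735e+02 -2.8945e+02  4.5000e-02] in frame [  0.2 -76.7] yaw -0.009 c 0.107
side frame [ 5.52422e+02 -2.17816e+02  6.70000e-02]
side square [ 5.53339e+02 -2.18178e+02  1.30000e-01] in frame [ 0.9 -0.4] yaw 0.063 c 0.17
side longbar [ 6.30343e+02 -2.15949e+02  9.90000e-02] in frame [77.9 -3.3] yaw 0.032 c 0.107
side hexagon [ 549.206 -143.791    0.714] in frame [ 1.7 74.1] yaw 0.647 c 0.106
side shortbar [ 5.57760e+02 -2.96067e+02  2.02000e-01] in frame [  0.1 -78.4] yaw 0.136 c 0.449
```

View pics/fin_top.png

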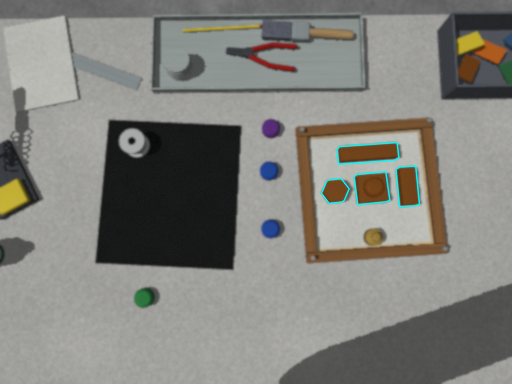

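View pics/fin_side.png

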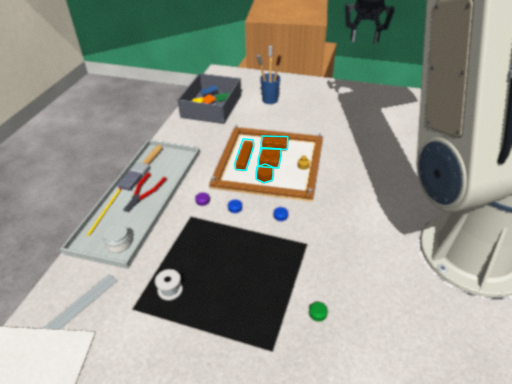

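The final top view shows the layout complete and the spool (133,142), the weight (373,237) and the look-alikes where they started. I hand it in.

```bash
python3 -c "
from rig import r
print(r.sense()['clock']);print(r.sign_off())"
```

```text
45.4833
the job is handed in; nothing more can be done
None
```

All five amber pieces are laid out in the frame as asked, and the job was handed in at 45.5 s. I placed the slab, long bar, hexagon and short bar in that order, then the boss on the slab. Each piece was lowered until the wrist force showed contact before I opened the gripper.

**Wrist camera:** the last fits put all four board pieces within about 1.5 mm of their targets. The bars came out parallel to their rails within about 0.03 rad and the slab square within about 0.01 rad. The boss sits about 1–2 mm from the slab's centre.

**Top and side cameras:** their final fits disagree with the wrist camera by more:
- **Top:** up to about 2 mm, with a 0.04 rad turn on the slab.
- **Side:** several millimetres, and up to about 0.14 rad of turn on the short bar.

I put this down to shadows, low resolution and the neighbouring glass, and trusted the closer wrist view.

In the final top picture the spool, brass weight and coloured discs are where they started, and the arm is clear of everything.

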